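Chock the agar slopes: fetch the chocks from behind the bottles in the caddy

ROBOT

A 6-joint arm with a two-finger parallel gripper is mounted at the origin on a cart in front of the work surface, level with it; the furniture and walls round the work are solid. World frame = base frame: x ahead of the robot, y to its left, z up, the work surface at z = 0. Lengths are in m, angles in rad, forces in N, time in s.
With the tool pointing down it reaches from about 0.25 to 0.725 m from the base axis. Payload 4 kg.
Tool frame: the origin (TCP) lies midway between the tips of the shut fingers; the grasp point (between the pads) lies 19 mm behind it; z points along the fingers, y is the line along which they close (so a half turn about z gives the same grasp; the last joint's range is limited). The gripper opens to 85 mm and grips with 20 to 120 N. Pads are 22 mm wide; open, the fingers measure 114 mm over their backs; the gripper's body (76 mm by 85 mm) begins 54 mm behind the grasp point. The pads swing forward as they close: fully open they stand 13 mm farther back than shut.
Start: joints at [1.112, 0.241, 0.005, 1.335, 0, 1.571], TCP at [0.221, 0.448, 0.231] pointing down, gripper open.
Joint ranges: [-2.72, 2.72], [-1.05, 1.87], [-1.09, 1.28], [-1.99, 2.15], [-1.42, 1.44], [-3.14, 3.14]. Speed limits (rad/s): [2.79, 2.79, 3.14, 3.14, 3.14, 3.14].

INTERFACE

Orientations are given as [roll, pitch, yaw] about the fixed x, y, z axes, in that order (R = Rz(yaw) Ry(pitch) Rx(roll)).
In Python, from cell import get_obs, optics, r gives the robot as it stands.
- The arm moves only by the tool step_arm, never from a script. Its argument "rows" is a list that holds one entry, the list of rows, each a list of 5 numbers: the shift along the tool's x, y, z in m, then the turn about the tool's z in rad, then the closure, from 0 (fully open) to 1 (shut). In form: [[[tx, ty, tz, spin, grip], ...]]. A call has 1 to 20 rows; each row is the pose to reach, as a shift and turn from the pose commanded when the call began, along the tool's axes at that moment; what a row does not reach only later rows make up. A row lasts 1/12 s, in which the tool goes at most 41.7 mm and 7.16 degrees, less where a joint would pass 70% of its speed; a pose out of reach is approached as far as the arm can. A call with a gripper value outside its range is refused whole. The fingers move at their own pace and stop on an object; the grip force is fixed at half the most. Time passes only in rows, so rows that repeat a pose let the fingers close. It gives the time, the measured TCP pose, the force, the opening and the grip force at its end, in the units of the state.
- get_obs(): the state, without advancing time (a new reading comes with each control period).
- optics.grab_frame(name): name is "scene" or "top"; returns (picture, depth): 384x512x3 uint8, red, green, blue; 384x512 float32, m along the optical axis (not along the pixel's ray), 0 where there is no reading.
- optics.camera_info(name): a dict with "fx", "fy", "cx", "cy" (pixels), "dist_coeffs" ([k1, k2, p1, p2, k3] as OpenCV has them; the pictures are not rectified), "world_to_cam" (4x4, takes a point from world to camera coordinates). Camera axes: x right, y up, looking along -z (the intrinsics and any distortion apply to the point x, -y, -z); pixel columns grow to the right and rows downward; lengths in m; the calibration is good to about 2 mm. A picture is of the moment at which its call begins. camera_info takes no time and is no camera call.
- r.hand_in(): hands the job in; it is judged then, once.
The state is a dict: "time_s": time; "joint_pos": joint angles; "joint_velocities": joint speeds; "tau": joint torques, N m; "position": TCP position; "tool_rot": TCP orientation; "contact_force": force on the tool from outside, world axes, zero at the start; "torque": the same for the moment, N m; "gripper_width": finger opening in m; "grip_force": force on a finger pad.
Only numpy, scipy, OpenCV 4.12 (cv2) and the standard library are available. Lean on these libraries where they do the work, as an engineer would, in place of code of your own. Each camera call takes 0.05 s, during which the arm holds its last target. There are 200 camera calls.

TASK

Nothing keeps the row of three agar bottles lying on the slope rack from rolling apart. Stand the wash bottle and the brown reagent bottle upright on the rubber mat so that you can get at the two chocks behind them in the caddy, and set one chock on the rack's deck close up against each end of the row, square to the rack and standing flat, without spreading or displacing the row. Only then put the two tall bottles back upright, each in the caddy pocket it came from.

Things in the scene. Friction and masses are not known exactly. Their poses are not given: they have to be found in the camera images.
- wash_bottle: cream-white round wash bottle with a yellow screw cap, 66 mm across and 185 mm tall, 0.3 kg; straight-sided from 10 to 145 mm above its foot, the cap 34 mm across and 27 mm tall. At the start it stands in one of the two front pockets of the caddy. Origin at the centre of its underside, z along its axis.
- reagent_bottle: brown glass wide-mouth reagent bottle with a ribbed black cap and paper label, 64 mm across and 146 mm tall, 0.28 kg (grip it firmly, or it swings in the fingers); straight-sided from 5 to 112 mm above its foot, the cap 46 mm across and 21 mm tall. It stands in the other front pocket of the caddy. Origin at the centre of its underside, z along its axis.
- chock_a: dark rubber chock block, 0.12 kg: 50 (its x) by 44 mm (y), upright sides 28 mm high, with a grip fin on top 14 mm thick, 50 mm long along x, standing to 60 mm. Grip it over the fin's upright ends (50 mm apart in x). Both chocks are alike and stand in the caddy's rear bay, each close behind a tall bottle: no finger fits between until that is cleared. Origin at centre of underside.
- chock_b: the second chock, like chock_a; either goes to either end of the row. Origin at the centre of the underside.
- slope_bottle_left: small clear agar bottle with aluminium cap, 28 mm across, 86 mm long, lying at the +y (left) end of the row of three on the slope rack: base at the lip, cap on the rail, axis along the rack's x, rising 10 degrees. Rolls easily along y. Origin on its axis 38 mm from the base, 26 mm above the worktop. A chock beside it touches it when the origins are 36 mm apart along y.
- slope_bottle_middle: the middle bottle of the row, like the left one; gaps of a few mm lie between the bottles. Origin on its axis, 38 mm from its base.
- slope_bottle_right: the bottle at the right (-y of the rack) end of the row, like the left one. Origin on its axis, 38 mm from its base.
- slope_rack: fixed aluminium rack, 124 (x) by 230 mm (y), deck 6 mm above the worktop. Front lip at x = -60 to -56 mm stands to 17 mm; an 8 mm steel neck rail along y at x = +28 mm has its top 19 mm above the worktop. Chocks stand on the deck between lip and rail, fin along x, best with their origin at x = -14 mm. Origin on the worktop under the centre; x to the rail (far side), y along the row.
- caddy: fixed white caddy, 147 (x) by 180 mm (y), floor 4 mm, walls 22 mm high. Two front pockets 78 (x) by 84 mm (y), centred at x = -30.5, y = +44 and -44 mm, dark inlay; one rear bay 58 (x) by 172 mm (y) at x = +40.5 mm for the chocks. Origin on the worktop under the centre; x to the rear (far side). Caddy and slope rack change places from start to start.
- mat: fixed ribbed dark rubber mat lying flat on the worktop to the robot's right, 110 mm (x) by 200 mm (y), 4 mm thick: room for the two tall bottles side by side along y. Origin under the centre.

How it is judged:
By the outcome, as a careful person would: the job done as asked, in the order asked, and still so for the second after the job is handed in, with the robot touching nothing.
It also fails if it takes over 138 s, if anything falls off the work surface, if the arm or the gripper's body presses on something with over 40 N, if the wrist force passes 120 N, or if a joint passes its speed limit or range.

## Working session

There is one attempt and no reset: what is moved stays moved. The work goes in short steps, Python scripts to look and compute and a tool call to move; the robot and the scene stay as the last step left them, time stands still between calls to the robot, and variables do not carry over. Pictures are saved under pics/ and viewed, at most 14 in all, crops included, and the job is handed in when it is done.

Besides the shell and the picture viewer there is one more tool, called after "Emit:" as a command line: name --argument value ..., lists and objects as JSON in quotes. step_arm: Moves the arm, as the interface text tells. Its arguments: {"type":"object","properties":{"rows":{"type":"array","items":{"type":"array","items":{"type":"array","items":{"type":"number"}}}}},"required":["rows"]}

```bash
mkdir -p pics; ls; cat > h.py <<'E'
import numpy as np, cv2
from cell import get_obs, optics, r
def grab(n,f=None):
    im,d=optics.grab_frame(n)
    if f: cv2.imwrite('pics/'+f,cv2.cvtColor(im,cv2.COLOR_RGB2BGR))
    return im,d
def world(n,d):
    c=optics.camera_info(n); K=np.array([[c['fx'],0,c['cx']],[0,c['fy'],c['cy']],[0,0,1.]])
    v,u=np.mgrid[0:d.shape[0],0:d.shape[1]]
    p=cv2.undistortPoints(np.stack([u,v],-1).reshape(-1,1,2).astype(np.float64),K,np.array(c['dist_coeffs'],float)).reshape(d.shape+(2,))
    P=np.stack([p[...,0]*d,-p[...,1]*d,-d,np.ones_like(d)],-1)
    W=P@np.linalg.inv(np.array(c['world_to_cam'])).T
    return W[...,:3]
E
python3 - <<'E'
from h import *
o=get_obs()
for k,v in o.items(): print(k,v)
for n in ('scene','top'):
    im,d=grab(n,n+'0.png'); np.save('pics/'+n+'0.npy',d); c=optics.camera_info(n); print(c); print((d>0).mean())
E
```

```text
pics
time_s 0.0
joint_pos [1.11199282e+00 2.41370543e-01 3.71716844e-03 1.33519850e+00
 4.26539295e-07 1.57079344e+00]
joint_velocities [ 0.00023943 -0.0008869   0.00040382  0.00051935  0.0004323   0.00246186]
tau [-6.69177371e-04 -3.72320938e+01  2.52405864e+01  1.70071644e-02
  3.26249040e-05 -3.03201261e-06]
position [0.22115656 0.44772238 0.23043146]
tool_rot [-3.13953711e+00 -4.32464934e-07  2.68279203e+00]
contact_force [-0.50923609  0.73280261 -0.36943496]
torque [ 0.01979604 -0.01442965 -0.00569741]
grip_force 0.0
gripper_width 0.08563543003794764
{'fx': 386.0820370058646, 'fy': 386.0820370058646, 'cx': 257.2076486909847, 'cy': 194.46251250600372, 'dist_coeffs': array([0.03367104, 0.        , 0.        , 0.        , 0.        ]), 'world_to_cam': array([[ 0.8496298 , -0.5273526 ,  0.00533273, -0.37727285],
       [ 0.35653821,  0.58181895,  0.73100425, -0.24345307],
       [-0.38859968, -0.61918167,  0.68235207, -1.03223947],
       [ 0.        ,  0.        ,  0.        ,  1.        ]])}
0.9959869384765625
{'fx': 435.8333070471748, 'fy': 435.8333070471748, 'cx': 256.8089268677239, 'cy': 192.83388375107054, 'dist_coeffs': array([0.02431235, 0.        , 0.        , 0.        , 0.        ]), 'world_to_cam': array([[ 0.02289202, -0.99955059,  0.01935404,  0.04604591],
       [ 0.99848289,  0.02382872,  0.04963974, -0.46852048],
       [-0.05007861,  0.01818832,  0.99857965, -1.07744884],
       [ 0.        ,  0.        ,  0.        ,  1.        ]])}
0.9959818522135416
```

View pics/scene0.png

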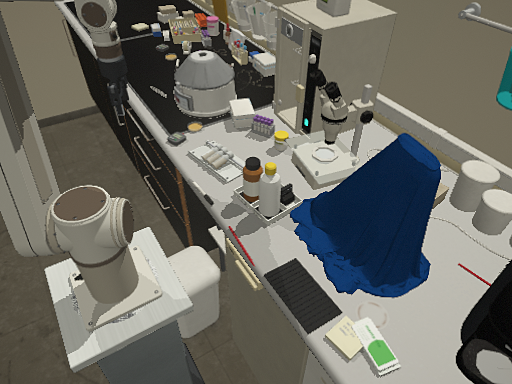

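View pics/top0.png

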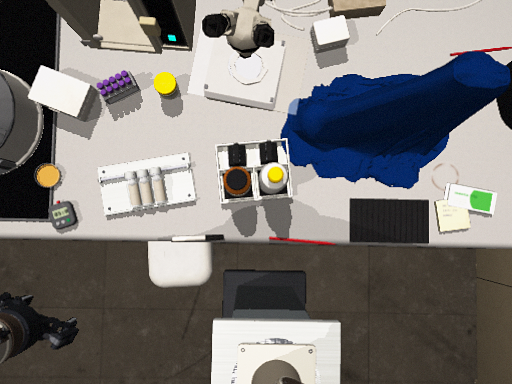

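The top view shows the rack at about (148,185) with three bottles, and the caddy at (253,170) with the brown bottle at (237,182) and the wash bottle at (274,178). The chocks are at (238,155) and (268,152), the mat at (389,220), and a tall blue drape lies close to the caddy's right. I'll measure from these.

```bash
python3 - <<'E'
from h import *
im=cv2.cvtColor(cv2.imread('pics/top0.png'),cv2.COLOR_BGR2RGB); W=world('top',np.load('pics/top0.npy'))
z=W[...,2]
def reg(u0,u1,v0,v1): 
    m=np.zeros(z.shape,bool); m[v0:v1,u0:u1]=1; return m
def rect(m,n):
    p=W[m]; q=(p[:,:2]*1000).astype(np.float32); (c,s,a)=cv2.minAreaRect(q); print(n,m.sum(),'c',np.round(c,1),'s',np.round(s,1),'a',round(a,2),'z',np.round(np.percentile(p[:,2],[5,50,95])*1000,1))
print('table z',np.median(z[reg(300,340,195,230)])*1000)
hsv=cv2.cvtColor(im,cv2.COLOR_RGB2HSV)
R=reg(205,300,130,210)
rect(R&(hsv[...,0]>18)&(hsv[...,0]<35)&(hsv[...,1]>150)&(z>.15),'yellowcap')
rect(reg(220,262,165,205)&(z>.13)&(z<.16),'brown cap')
for n,q in (('cA',reg(225,247,140,168)),('cB',reg(259,277,138,163))):
    rect(q&(z>.05)&(z<.07),n+' fin'); rect(q&(z>.025)&(z<.045),n+' body')
rect(reg(210,300,130,210)&(z>.012)&(z<.026)&(im.min(-1)>140),'caddy')
rect(reg(340,440,190,250)&(im.max(-1)<70)&(z<.02),'mat')
rk=reg(90,205,145,225)
rect(rk&(z>.003)&(z<.05)&(im.min(-1)>120),'rack')
b=rk&(z>.03)&(z<.06); rect(b,'bottles')
# height profile
np.set_printoptions(linewidth=220)
print((z[145:170,232:282:2]*1000).round().astype(int))
print((z[165:212:2,124:172:2]*1000).round().astype(int))
cv2.imwrite('pics/crop0.png',cv2.resize(cv2.imread('pics/top0.png')[130:230,90:300],None,fx=3.8,fy=3.8,interpolation=cv2.INTER_CUBIC))
E
```

```text
table z -0.07071583592999087
yellowcap 194 c [498.5  22.8] s [30.7 29.6] a 1.49 z [183.2 187.3 190.7]
brown cap 379 c [491.2  90.1] s [46.5 79.1] a 1.33 z [138.6 149.3 152.5]
cA fin 135 c [558.9 110. ] s [48.6 14.5] a 1.73 z [57.7 63.2 66.9]
cA body 236 c [562.8 108.6] s [55.9 47.8] a 4.48 z [27.9 34.5 40.2]
cB fin 136 c [567.6  32.3] s [49.3 15.4] a 5.66 z [56.6 62.9 66.6]
cB body 225 c [569.   33.3] s [53.4 42.3] a 1.1 z [29.2 34.6 40.5]
caddy 526 c [523.4  66.6] s [147.9 181.7] a 6.61 z [15.9 21.1 24.6]
mat 3677 c [ 320.2 -469.4] s [642.6 182.8] a 67.18 z [-896.7    3.6    7.1]
rack 4382 c [482.2 331.5] s [198.7 283.9] a 1.5 z [ 3.5  7.2 42.3]
bottles 1067 c [475.7 331. ] s [87.7 89. ] a 11.72 z [31.3 38.1 46.9]
[[  38   64   64   61   35 1098   31    7    4    4    7    4    4    5   32   40   40 1098   65   63   43   35   27    1    2]
 [  36   66   63   65   39   33   33    0    2    4    4    5    2    6   31 1098   38   63   64   67   37   36   31    3    5]
 [  39   66   68   65   35   33   31    4    4    7    2    3    4    3   29   33   36   66   61   67   34   33   29   
[... 5078 characters left out ...]
 31   27   23   34   33   33   33   30    0   30   34   31   30   28    5    5    3]
 [   9    6    4   32   34   37   33   30   26   24   30   35   36   30    8    5    7    9    9    6   15   14   14   17]
 [   6    8    6   24   35   32   28   33   27    6    3    4    5    6   18   17   16   17   17    8    3    5    1    1]
 [   7    7    4    6    8    5    7    6   16   15   19   20   19   11    6    4   -1    1   -4    0    1    0   -1   -1]
 [   5    6   13   15   14   19   19   14    3    5    2   -2   -1    1    0    0    2    3   -1   -2    3    0    4    3]
 [  14   15    5    5    5    3    3   -1   -2   -1    2   -2   -1    0   -1    0   -2   -1    0   -2 1098   -1   -4    1]]
```

View pics/crop0.png

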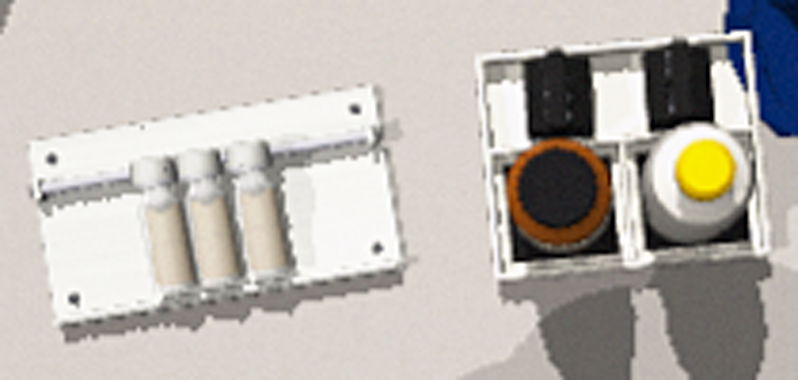

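```bash
cat >> h.py <<'E'
def reg(u0,u1,v0,v1):
    m=np.zeros((384,512),bool); m[v0:v1,u0:u1]=1; return m
def rect(W,m,n):
    p=W[m]; q=(p[:,:2]*1000).astype(np.float32); (c,s,a)=cv2.minAreaRect(q); print(n,m.sum(),'c',np.round(c,1),'s',np.round(s,1),'a',round(a,2),'z',np.round(np.percentile(p[:,2],[5,50,95])*1000,1))
E
python3 - <<'E'
from h import *
im=cv2.cvtColor(cv2.imread('pics/top0.png'),cv2.COLOR_BGR2RGB); W=world('top',np.load('pics/top0.npy')); z=W[...,2]; ok=z<.5
blk=(im.max(-1)<75)
m=reg(222,254,165,200)&(z>.138)&(z<.16); 
p=W[m]; m[m]=np.hypot(*(p[:,:2]-np.median(p[:,:2],0)).T)<.03
rect(W,m,'brown cap')
rect(W,reg(254,292,160,200)&(z>.12)&(z<.17),'wash body')
rect(W,reg(335,440,190,243)&blk&(abs(z)<.02),'mat')
# rack lines
L=ok&reg(90,205,145,225)
t=np.radians(10.5)
lo=None
for it in range(3):
    ex=np.array([np.cos(t),np.sin(t)]); ey=np.array([-ex[1],ex[0]])
    a=W[...,:2]@ex*1000; b=W[...,:2]@ey*1000
    s=L&(z>.012)&(z<.023)
    if it==0:
        h,e=np.histogram(a[s],bins=np.arange(380,680,4)); print([(int(x),int(k)) for k,x in zip(h,e) if k>8])
        pk=e[np.argsort(h)[::-1][:6]]; 
        x1=None
        lip=e[:-1][h>15].min()+2; rail=e[:-1][h>15].max()+2; print('guess',lip,rail)
    sl=[]
    for g in (lip,rail):
        q=s&(abs(a-g)<9); k=np.polyfit(b[q],a[q],1); sl.append(k[0]); print('line',g,q.sum(),'slope deg',np.degrees(k[0]),'mean a',np.median(a[q]))
        if g==lip: lip=np.median(a[q])
        else: rail=np.median(a[q])
    t-=np.mean(sl)
    
ex=np.array([np.cos(t),np.sin(t)]); ey=np.array([-ex[1],ex[0]])
a=W[...,:2]@ex*1000; b=W[...,:2]@ey*1000
print('yaw',np.degrees(t),lip,rail)
s=L&(z>.003)&(z<.024)&(a>lip+6)&(a<rail+40)&(im.min(-1)>200); print('deck b',np.percentile(b[s],[.3,2,98,99.7]), 'a',np.percentile(a[s],[.5,99.5]))
s=L&(z>.028)&(z<.06)&(a>lip+4)&(a<rail-30)
h,e=np.histogram(b[s],bins=np.arange(b[s].min(),b[s].max()+2,2)); print([(round(float(x)),int(k),round(float(np.median(z[s&(b>=x)&(b<x+2)])*1000),1)) for x,k in zip(e,h)])
# drape height
for v in range(70,196,12): print(v,[int(z[v,u]*1000) if ok[v,u] else -1 for u in range(280,450,10)])
print('xy of v190 u400',W[185,400],W[140,290])
E
```

```text
brown cap 355 c [490.4 105.2] s [46.  45.1] a 45.92 z [146.3 149.5 152.5]
wash body 461 c [500.2  23.5] s [63.5 63.1] a 1.84 z [125.9 142.8 149.9]
mat 3388 c [ 406.  -288.4] s [108.7 221.8] a 1.3 z [0.4 3.8 7.2]
[(476, 113), (480, 40), (560, 70), (564, 83), (568, 18)]
guess 478 570
line 478 153 slope deg -0.48355543122807443 mean a 479.0623231715501
line 570 164 slope deg -0.40029192107874895 mean a 564.9790996790067
line 479.0623231715501 153 slope deg -0.04177124441342225 mean a 480.87031892405344
line 564.9790996790067 179 slope deg -0.19099062400939398 mean a 566.3716127620793
line 480.87031892405344 156 slope deg 0.0010300013149853052 mean a 481.3826923377326
line 566.3716127620793 179 slope deg -0.07472524727972653 mean a 566.8306386953669
yaw 11.095152233347193 481.3826923377326 566.8306386953669
deck b [ 95.26263323 121.07099812 346.56413503 367.5013307 ] a [488.02586366 602.6863902 ]
[(189, 10, 30.7), (191, 15, 33.3), (193, 20, 34.0), (195, 21, 35.5), (197, 21, 38.5), (199, 14, 37.6), (201, 18, 38.0), (203, 18, 36.2), (205, 16, 37.6), (207, 15, 36.4), (209, 16, 35.3), (211, 
[... 743 characters left out ...]
, 274, 295, 315, 328, 343, 353]
106 [78, 82, 16, 64, 82, 101, 136, 177, 209, 228, 246, 260, 274, 285, 302, 310, 312]
118 [-1, 15, 53, 76, 99, 123, 149, 169, 182, 202, 214, 227, 238, 245, 252, 251, 247]
130 [0, 8, 41, 66, 84, 90, 107, 126, 147, 163, 175, 177, 179, 180, 187, 189, 127]
142 [2, 11, 7, 20, 37, 41, 46, 53, 52, 69, 77, 96, 94, 89, 105, 65, 11]
154 [3, 11, 9, 11, 14, 13, 10, 9, 13, 26, 22, 7, 11, 8, 16, 8, 4]
166 [141, 0, -1, 0, 9, 11, 9, 8, 15, 9, 13, 14, 10, 10, 12, 1, 1]
178 [185, 22, 0, 1, -1, 5, 5, 10, -1, 0, 12, 11, 6, 6, 0, 0, -1]
190 [3, 15, -1, 2, 0, 0, 0, 0, 0, 0, 1, 0, 0, 2, -1, -1, 0]
xy of v190 u400 [ 0.49534016 -0.30081835  0.01419481] [ 0.60293278 -0.02376405  0.00778418]
  return _methods._mean(a, axis=axis, dtype=dtype,
  ret = ret.dtype.type(ret / rcount)
```

```bash
cat >> h.py <<'E'
from scipy.spatial.transform import Rotation as Ro
def go(x,y,z,yawdeg):
    o=get_obs(); R=Ro.from_euler('xyz',o['tool_rot']).as_matrix(); d=R.T@(np.array([x,y,z])-o['position'])
    s=-((np.radians(yawdeg)-o['tool_rot'][2]+np.pi)%(2*np.pi)-np.pi)
    print('shift',np.round(d,4),'spin',round(s,4))
E
python3 -c "
from h import *
go(.499,.023,.24,96.6)"
```

```text
shift [-0.4372 -0.2579 -0.009 ] spin 0.9968
```

Emit:
step_arm --rows '[[[-0.11, -0.065, -0.009, 0.25, 0], [-0.14, -0.083, -0.009, 0.35, 0], [-0.17, -0.1, -0.009, 0.45, 0], [-0.2, -0.118, -0.009, 0.55, 0], [-0.23, -0.136, -0.009, 0.65, 0], [-0.26, -0.153, -0.009, 0.75, 0], [-0.29, -0.171, -0.009, 0.85, 0], [-0.32, -0.189, -0.009, 0.95, 0], [-0.35, -0.206, -0.009, 0.997, 0], [-0.38, -0.224, -0.009, 0.997, 0], [-0.41, -0.242, -0.009, 0.997, 0], [-0.425, -0.251, -0.009, 0.997, 0], [-0.437, -0.258, -0.009, 0.997, 0], [-0.437, -0.258, -0.009, 0.997, 0], [-0.437, -0.258, -0.009, 0.997, 0], [-0.437, -0.258, -0.009, 0.997, 0]]]'

```text
time_s: 1.43
position: [0.4981, 0.0243, 0.24]
tool_rot: [-3.14, -0.001, 1.687]
contact_force: [-0.8, 0.2, 0.3]
gripper_width: 0.0855
grip_force: 0.0
```

```bash
python3 -c "
from h import *
go(.499,.023,.121,96.6); print(get_obs()['time_s'],get_obs()['joint_pos'])"
```

```text
shift [-0.0015  0.0009  0.119 ] spin 0.0007
1.4333 [4.84315706e-02 2.35658871e-01 2.11165912e-02 1.35767125e+00
 5.75532140e-04 1.50331477e+00]
```

Emit:
step_arm --rows '[[[-0.001, 0.001, 0.03, 0, 0], [-0.001, 0.001, 0.06, 0, 0], [-0.001, 0.001, 0.085, 0, 0], [-0.001, 0.001, 0.105, 0, 0], [-0.001, 0.001, 0.115, 0, 0], [-0.001, 0.001, 0.119, 0, 0], [-0.001, 0.001, 0.119, 0, 0], [-0.001, 0.001, 0.119, 0, 1], [-0.001, 0.001, 0.119, 0, 1], [-0.001, 0.001, 0.119, 0, 1], [-0.001, 0.001, 0.119, 0, 1], [-0.001, 0.001, 0.119, 0, 1], [-0.001, 0.001, 0.119, 0, 1], [-0.001, 0.001, 0.119, 0, 1]]]'

```text
time_s: 2.6
position: [0.501, 0.0227, 0.1236]
tool_rot: [3.138, -0.0, 1.686]
contact_force: [-2.3, 0.3, 6.6]
gripper_width: 0.0568
grip_force: 62.1
```

```bash
python3 - <<'E'
from h import *
im,d=grab('scene'); 
c=cv2.cvtColor(im,cv2.COLOR_RGB2BGR)[110:230,210:330]
im2,d2=grab('top'); c2=cv2.cvtColor(im2,cv2.COLOR_RGB2BGR)[120:240,200:320]
cv2.imwrite('pics/g1.png',cv2.resize(np.hstack([c,c2]),(800,400),interpolation=cv2.INTER_CUBIC)); print(get_obs()['gripper_width'],get_obs()['position'])
E
```

```text
0.057159390216242535 [0.50094272 0.02263509 0.1236487 ]
```

View pics/g1.png

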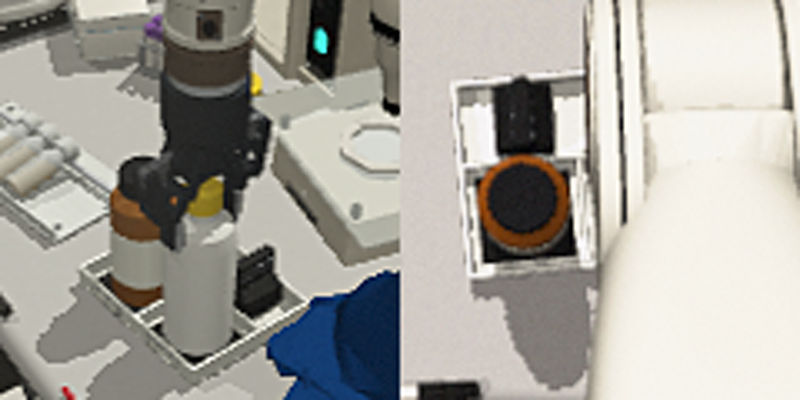

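The view shows the fingers closed on the wash bottle's sloping shoulder at about (180,225), too high. I'll reopen, go about 4 mm lower and try again.

Emit:
step_arm --rows '[[[0, 0, 0, 0, 0], [0, 0, 0, 0, 0], [0, 0, 0, 0, 0], [0, 0, 0, 0, 0], [0, 0, 0, 0, 0], [0, 0, 0, 0, 0], [0, 0, 0.002, 0, 0], [0, 0, 0.002, 0, 0], [0, 0, 0.003, 0, 0], [0, 0, 0.003, 0, 0]]]'

```text
time_s: 3.53
position: [0.4999, 0.0226, 0.118]
tool_rot: [-3.141, -0.0, 1.686]
contact_force: [0.5, 0.1, -0.2]
gripper_width: 0.0854
grip_force: 0.0
```

Emit:
step_arm --rows '[[[0, 0, 0.001, 0, 0], [0, 0, 0.0015, 0, 0], [0, 0, 0.0015, 0, 1], [0, 0, 0.0015, 0, 1], [0, 0, 0.0015, 0, 1], [0, 0, 0.0015, 0, 1], [0, 0, 0.0015, 0, 1], [0, 0, 0.0015, 0, 1], [0, 0, 0.0015, 0, 1], [0, 0, 0.0015, 0, 1]]]'

```text
time_s: 4.37
position: [0.5006, 0.0226, 0.1175]
tool_rot: [3.14, 0.0, 1.686]
contact_force: [0.5, 0.0, 4.8]
gripper_width: 0.059
grip_force: 64.6
```

Emit:
step_arm --rows '[[[0, 0, -0.002, 0, 1], [0, 0, -0.005, 0, 1], [0, 0, -0.008, 0, 1], [0, 0, -0.012, 0, 1], [0, 0, -0.015, 0, 1], [0, 0, -0.015, 0, 1], [0, 0, -0.015, 0, 1], [0, 0, -0.015, 0, 1]]]'

```text
time_s: 5.03
position: [0.5, 0.0225, 0.1317]
tool_rot: [-3.141, -0.0, 1.686]
contact_force: [-0.4, -0.4, -2.3]
gripper_width: 0.0586
grip_force: 64.9
```

```bash
python3 - <<'E'
from h import *
im,d=grab('scene','s2.png'); 
c=cv2.cvtColor(im,cv2.COLOR_RGB2BGR)[130:230,220:320]
cv2.imwrite('pics/g2.png',cv2.resize(c,(600,600),interpolation=cv2.INTER_CUBIC)); o=get_obs();print(o['gripper_width'],o['position'],o['contact_force'],o['torque'])
E
```

```text
0.059165309393072456 [0.49989169 0.02256635 0.13160834] [ 0.02016932 -0.61109889 -3.59778549] [0.02845991 0.01857264 0.01466631]
```

View pics/g2.png

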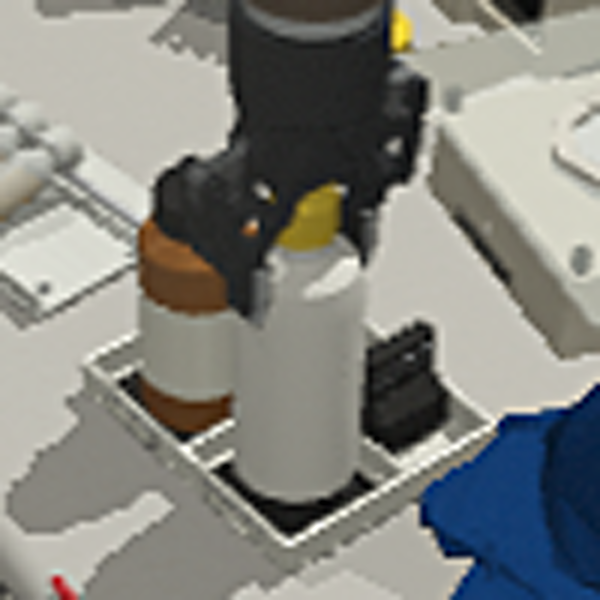

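The bottle hangs upright and clear of the pocket. Next I'll lift it and carry it to the mat.

```bash
python3 -c "
from h import *
go(.405,-.335,.19,96.6)"
```

```text
shift [-0.3443 -0.1353 -0.0583] spin -0.0002
```

Emit:
step_arm --rows '[[[0, 0, -0.01, 0, 1], [0, 0, -0.025, 0, 1], [0, 0, -0.042, 0, 1], [-0.005, -0.002, -0.055, 0, 1], [-0.02, -0.008, -0.058, 0, 1], [-0.043, -0.017, -0.058, 0, 1], [-0.069, -0.027, -0.058, 0, 1], [-0.097, -0.038, -0.058, 0, 1], [-0.125, -0.049, -0.058, 0, 1], [-0.153, -0.06, -0.058, 0, 1], [-0.181, -0.071, -0.058, 0, 1], [-0.209, -0.082, -0.058, 0, 1], [-0.237, -0.093, -0.058, 0, 1], [-0.265, -0.104, -0.058, 0, 1], [-0.29, -0.114, -0.058, 0, 1], [-0.312, -0.123, -0.058, 0, 1], [-0.33, -0.13, -0.058, 0, 1], [-0.34, -0.134, -0.058, 0, 1], [-0.344, -0.135, -0.058, 0, 1], [-0.344, -0.135, -0.058, 0, 1]]]'

```text
time_s: 6.75
position: [0.4054, -0.3351, 0.19]
tool_rot: [3.141, -0.0, 1.685]
contact_force: [-0.1, 0.6, -3.6]
gripper_width: 0.0587
grip_force: 65.5
```

```bash
python3 - <<'E'
from h import *
im,d=grab('scene'); 
c=cv2.cvtColor(im,cv2.COLOR_RGB2BGR)[170:350,220:440]
cv2.imwrite('pics/g3.png',cv2.resize(c,(733,600),interpolation=cv2.INTER_CUBIC)); o=get_obs();print(o['gripper_width'],o['position'],o['contact_force'],o['torque'])
go(.405,-.335,.119,96.6)
E
```

```text
0.05903068536294646 [ 0.40554333 -0.33420994  0.18989532] [ 1.0502524  -0.11922447 -3.09000592] [ 0.04007664 -0.00685425  0.03328752]
shift [-0.0008 -0.0006  0.0709] spin -0.0003
```

View pics/g3.png

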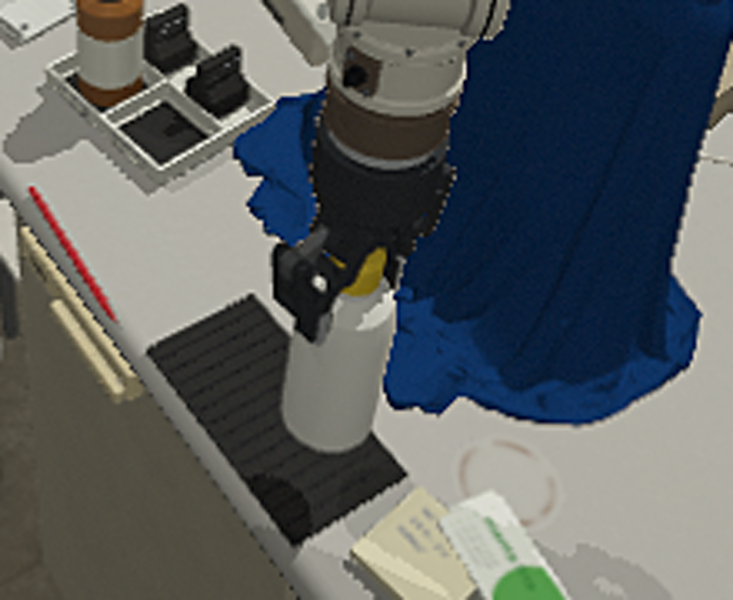

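The bottle is over the mat and upright. I'll lower it gently and release.

Emit:
step_arm --rows '[[[0, 0, 0.015, 0, 1], [0, 0, 0.035, 0, 1], [0, 0, 0.052, 0, 1], [0, 0, 0.063, 0, 1], [0, 0, 0.068, 0, 1], [0, 0, 0.07, 0, 1], [0, 0, 0.0715, 0, 1], [0, 0, 0.0725, 0, 1], [0, 0, 0.0725, 0, 1]]]'

```text
time_s: 7.55
position: [0.406, -0.3348, 0.118]
tool_rot: [3.141, 0.001, 1.686]
contact_force: [0.9, -0.7, -3.0]
gripper_width: 0.0589
grip_force: 65.6
```

Emit:
step_arm --rows '[[[0, 0, 0.001, 0, 1], [0, 0, 0.002, 0, 1], [0, 0, 0.002, 0, 1]]]'

```text
time_s: 7.8
position: [0.4062, -0.3356, 0.1175]
tool_rot: [3.139, 0.003, 1.686]
contact_force: [-2.3, 0.8, 5.9]
gripper_width: 0.0585
grip_force: 66.5
```

Emit:
step_arm --rows '[[[0, 0, 0, 0, 0], [0, 0, 0, 0, 0], [0, 0, 0, 0, 0], [0, 0, 0, 0, 0], [0, 0, 0, 0, 0], [0, 0, 0, 0, 0], [0, 0, -0.015, 0, 0], [0, 0, -0.04, 0, 0], [0, 0, -0.075, 0, 0], [0, 0, -0.11, 0, 0], [0, 0, -0.12, 0, 0], [0, 0, -0.12, 0, 0]]]'

```text
time_s: 8.8
position: [0.4071, -0.336, 0.2387]
tool_rot: [3.137, 0.005, 1.686]
contact_force: [0.2, -0.5, -0.6]
gripper_width: 0.0854
grip_force: 0.0
```

```bash
python3 -c "
from h import *
go(.4905,.105,.235,96.6)"
```

```text
shift [0.4285 0.1335 0.0022] spin -0.0002
```

Emit:
step_arm --rows '[[[0.03, 0.009, 0.002, 0, 0], [0.065, 0.02, 0.002, 0, 0], [0.1, 0.031, 0.002, 0, 0], [0.135, 0.042, 0.002, 0, 0], [0.17, 0.053, 0.002, 0, 0], [0.205, 0.064, 0.002, 0, 0], [0.24, 0.075, 0.002, 0, 0], [0.275, 0.086, 0.002, 0, 0], [0.31, 0.097, 0.002, 0, 0], [0.345, 0.108, 0.002, 0, 0], [0.38, 0.119, 0.002, 0, 0], [0.41, 0.128, 0.002, 0, 0], [0.425, 0.132, 0.002, 0, 0], [0.4285, 0.1335, 0.002, 0, 0], [0.4285, 0.1335, 0.002, 0, 0], [0.4285, 0.1335, 0.002, 0, 0]]]'

```text
time_s: 10.13
position: [0.4881, 0.1057, 0.2318]
tool_rot: [-3.139, 0.001, 1.686]
contact_force: [0.9, -0.9, 0.1]
gripper_width: 0.0855
grip_force: 0.0
```

```bash
python3 -c "
from h import *
go(.4905,.105,.0785,96.6)"
```

```text
shift [-0.0009  0.0028  0.1533] spin -0.0002
```

Emit:
step_arm --rows '[[[0, 0.002, 0.035, 0, 0], [0, 0.002, 0.075, 0, 0], [0, 0.002, 0.11, 0, 0], [0, 0.002, 0.135, 0, 0], [0, 0.002, 0.147, 0, 0], [0, 0.002, 0.152, 0, 0], [0, 0.002, 0.153, 0, 0], [0, 0.002, 0.153, 0, 1], [0, 0.002, 0.153, 0, 1], [0, 0.002, 0.153, 0, 1], [0, 0.002, 0.153, 0, 1], [0, 0.002, 0.153, 0, 1], [0, 0.002, 0.153, 0, 1], [0, 0.002, 0.153, 0, 1], [0, 0.002, 0.153, 0, 1]]]'

```text
time_s: 11.38
position: [0.4919, 0.1065, 0.0819]
tool_rot: [3.139, 0.001, 1.686]
contact_force: [-1.6, -1.0, 5.6]
gripper_width: 0.0622
grip_force: 66.2
```

```bash
python3 -c "
from h import *
go(.405,-.235,.16,96.6)"
```

```text
shift [-0.3293 -0.1253 -0.0783] spin -0.0003
```

Emit:
step_arm --rows '[[[0, 0, -0.008, 0, 1], [0, 0, -0.022, 0, 1], [0, 0, -0.042, 0, 1], [0, 0, -0.062, 0, 1], [-0.008, -0.003, -0.075, 0, 1], [-0.024, -0.009, -0.079, 0, 1], [-0.047, -0.018, -0.079, 0, 1], [-0.074, -0.028, -0.079, 0, 1], [-0.102, -0.039, -0.079, 0, 1], [-0.13, -0.049, -0.079, 0, 1], [-0.158, -0.06, -0.079, 0, 1], [-0.186, -0.071, -0.079, 0, 1], [-0.214, -0.081, -0.079, 0, 1], [-0.242, -0.092, -0.079, 0, 1], [-0.268, -0.102, -0.079, 0, 1], [-0.292, -0.111, -0.079, 0, 1], [-0.311, -0.118, -0.079, 0, 1], [-0.323, -0.123, -0.079, 0, 1], [-0.329, -0.125, -0.079, 0, 1], [-0.329, -0.125, -0.079, 0, 1]]]'

```text
time_s: 13.05
position: [0.4042, -0.2355, 0.1594]
tool_rot: [3.141, 0.0, 1.684]
contact_force: [-0.8, -0.4, -2.7]
gripper_width: 0.0621
grip_force: 65.9
```

```bash
python3 - <<'E'
from h import *
im,d=grab('scene'); 
c=cv2.cvtColor(im,cv2.COLOR_RGB2BGR)[150:350,220:440]
cv2.imwrite('pics/g4.png',cv2.resize(c,(660,600),interpolation=cv2.INTER_CUBIC)); o=get_obs();print(o['gripper_width'],o['position'],o['contact_force'],o['torque'])
go(.405,-.235,.081,96.6)
E
```

```text
0.062427836891721204 [ 0.40439755 -0.23459176  0.15932569] [-0.28715539 -0.21755062 -1.83883652] [-0.02220269 -0.01425824 -0.00392566]
shift [-0.0005  0.0005  0.0783] spin -0.0011
```

View pics/g4.png

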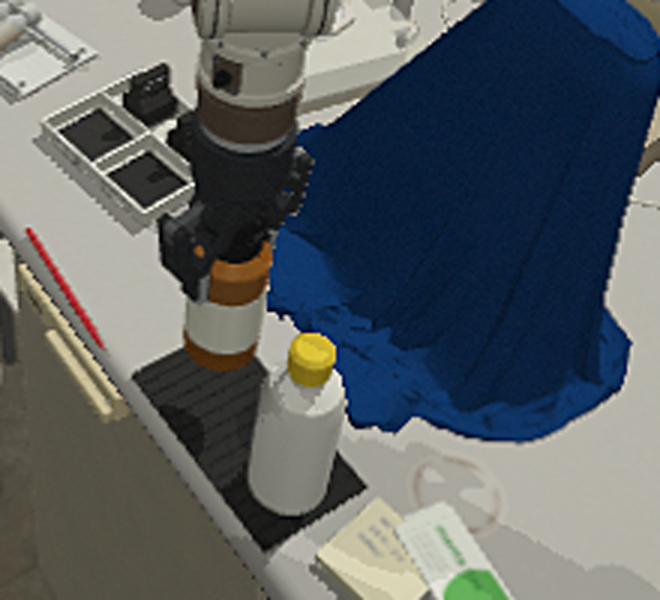

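The wash bottle stands upright on the mat, and the brown bottle hangs upright beside it. I'll lower it.

Emit:
step_arm --rows '[[[0, 0, 0.012, 0, 1], [0, 0, 0.032, 0, 1], [0, 0, 0.052, 0, 1], [0, 0, 0.066, 0, 1], [0, 0, 0.073, 0, 1], [0, 0, 0.0755, 0, 1], [0, 0, 0.077, 0, 1], [0, 0, 0.078, 0, 1], [0, 0, 0.079, 0, 1], [0, 0, 0.079, 0, 1]]]'

```text
time_s: 13.93
position: [0.4052, -0.2348, 0.0819]
tool_rot: [3.14, 0.001, 1.686]
contact_force: [-1.9, 0.4, 3.7]
gripper_width: 0.0624
grip_force: 66.6
```

Contact has been made, so I'll release and rise.

Emit:
step_arm --rows '[[[0, 0, 0, 0, 0], [0, 0, 0, 0, 0], [0, 0, 0, 0, 0], [0, 0, 0, 0, 0], [0, 0, 0, 0, 0], [0, 0, -0.012, 0, 0], [0, 0, -0.035, 0, 0], [0, 0, -0.07, 0, 0], [0, 0, -0.105, 0, 0], [0, 0, -0.11, 0, 0], [0, 0, -0.11, 0, 0]]]'

```text
time_s: 14.85
position: [0.4064, -0.2358, 0.1932]
tool_rot: [3.136, 0.004, 1.686]
contact_force: [0.4, 0.5, -0.6]
gripper_width: 0.0856
grip_force: 0.0
```

```bash
python3 - <<'E'
from h import *
im,d=grab('top','top1.png'); W=world('top',d); z=W[...,2]
for n,q in (('cA',reg(225,250,138,172)),('cB',reg(256,280,135,170))):
    rect(W,q&(z>.055)&(z<.07),n+' fin'); m=q&(z>.025)&(z<.045); rect(W,m,n+' body')
    m=q&(z>.025)&(z<.07); u=np.argwhere(m)[:,::-1].astype(np.float32); print(m.sum(),np.round(W[m].mean(0)*1000,1),cv2.minAreaRect(u))
rect(W,reg(205,300,125,215)&(z>.013)&(z<.026)&(im.min(-1)>140),'caddy')
rect(W,reg(340,440,180,250)&(z>.10)&(z<.2),'bottles')
go(.56,.1,.17,96.6)
E
```

```text
cA fin 134 c [559. 110.] s [48.  14.5] a 1.79 z [58.3 63.1 66.5]
cA body 235 c [559.1 110.3] s [62.7 43.6] a 5.72 z [27.7 34.7 41. ]
374 [558.2 110.3  44.8] ((236.21319580078125, 154.98477172851562), (25.22145652770996, 17.669267654418945), 85.91438293457031)
cB fin 132 c [567.4  32.2] s [49.8 15.3] a 6.37 z [57.2 63.1 66.7]
cB body 238 c [570.8  32. ] s [46.7 63.1] a 88.33 z [27.9 34.3 40.1]
379 [566.7  32.8  44.5] ((268.03814697265625, 151.16082763671875), (18.798770904541016, 25.201250076293945), 2.6025619506835938)
caddy 604 c [522.7  66.5] s [148.6 181.2] a 6.69 z [15.3 21.  24.5]
bottles 678 c [ 404.5 -232.7] s [55.9 61.4] a 89.03 z [110.4 145.8 152. ]
shift [0.3151 0.1922 0.021 ] spin -0.0002
```

```bash
python3 - <<'E'
from h import *
im,d=grab('top'); W=world('top',d); z=W[...,2]
for n,q in (('cA',reg(225,250,138,172)),('cB',reg(256,280,135,170))):
    m=q&(z>.055)&(z<.07); p=W[m][:,:2]*1000; c=p.mean(0)
    # row-wise centre line
    rows=[v for v in range(384) if m[v].sum()>3]; cl=np.array([W[v][m[v]][:,:2].mean(0) for v in rows])*1000
    k=np.polyfit(cl[2:-2,0],cl[2:-2,1],1); print(n,c,'yaw',np.degrees(np.arctan(k[0])),'x ext',p[:,0].min(),p[:,0].max(), 'y@mid',np.polyval(k,c[0]))
crop=cv2.cvtColor(im,cv2.COLOR_RGB2BGR)[130:200,210:300]
cv2.imwrite('pics/crop1.png',cv2.resize(crop,None,fx=8,fy=8,interpolation=cv2.INTER_CUBIC))
E
```

```text
cA [558.2770893  110.11330349] yaw 4.133334885514573 x ext 534.5117432568538 583.0177216820274 y@mid 110.13988439765511
cB [567.94778612  32.39007497] yaw 5.607938607193505 x ext 543.5022663822084 592.263458270706 y@mid 32.33089568975902
```

View pics/crop1.png

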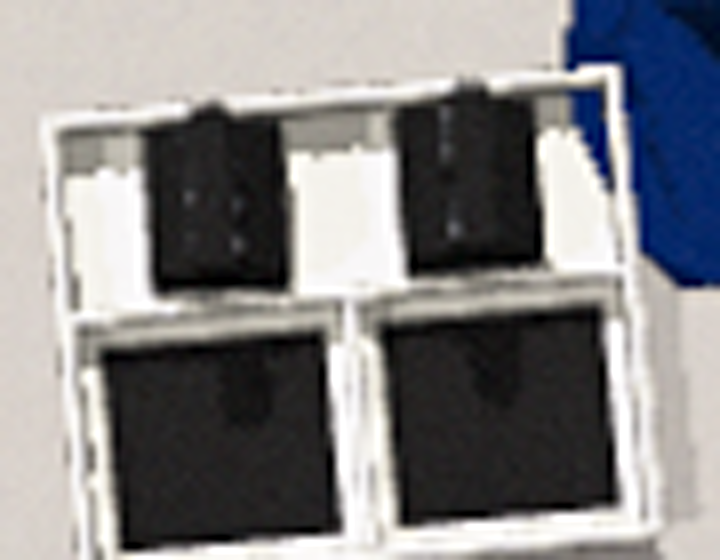

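Both pockets are empty, and the chocks sit against the rear wall, at about (215,195) and (470,180) in the crop, yawed about 5°. I'll pick chock_a.

```bash
python3 -c "
from h import *
go(.5588,.110,.15,95)"
```

```text
shift [0.3244 0.1931 0.0397] spin 0.0277
```

Emit:
step_arm --rows '[[[0.03, 0.018, 0, 0.028, 0], [0.06, 0.036, 0, 0.028, 0], [0.09, 0.054, 0.01, 0.028, 0], [0.12, 0.071, 0.02, 0.028, 0], [0.15, 0.089, 0.03, 0.028, 0], [0.18, 0.107, 0.04, 0.028, 0], [0.21, 0.125, 0.04, 0.028, 0], [0.24, 0.143, 0.04, 0.028, 0], [0.27, 0.161, 0.04, 0.028, 0], [0.295, 0.176, 0.04, 0.028, 0], [0.315, 0.187, 0.04, 0.028, 0], [0.3244, 0.193, 0.04, 0.028, 0], [0.3244, 0.193, 0.04, 0.028, 0], [0.3244, 0.193, 0.04, 0.028, 0], [0.3244, 0.193, 0.04, 0.028, 0]]]'

```text
time_s: 16.2
position: [0.5579, 0.1084, 0.1494]
tool_rot: [-3.139, 0.001, 1.657]
contact_force: [0.6, -0.9, -0.5]
gripper_width: 0.0856
grip_force: 0.0
```

```bash
python3 -c "
from h import *
go(.5588,.110,.032,95)"
```

```text
shift [0.0016 0.0013 0.1174] spin -0.0015
```

Emit:
step_arm --rows '[[[0.0015, 0.001, 0.03, 0, 0], [0.0015, 0.001, 0.06, 0, 0], [0.0015, 0.001, 0.085, 0, 0], [0.0015, 0.001, 0.105, 0, 0], [0.0015, 0.001, 0.114, 0, 0], [0.0015, 0.001, 0.117, 0, 0], [0.0015, 0.001, 0.117, 0, 0], [0.0015, 0.001, 0.117, 0, 1], [0.0015, 0.001, 0.117, 0, 1], [0.0015, 0.001, 0.117, 0, 1], [0.0015, 0.001, 0.117, 0, 1], [0.0015, 0.001, 0.117, 0, 1], [0.0015, 0.001, 0.117, 0, 1], [0.0015, 0.001, 0.117, 0, 1], [0.0015, 0.001, 0.117, 0, 1], [0.0015, 0.001, 0.117, 0, 1]]]'

```text
time_s: 17.53
position: [0.561, 0.1116, 0.0351]
tool_rot: [3.139, -0.0, 1.658]
contact_force: [-0.5, -0.6, 5.3]
gripper_width: 0.0492
grip_force: 63.1
```

```bash
python3 -c "
from h import *
go(.4565,.4004,.12,101.1)"
```

```text
shift [ 0.2968 -0.0787 -0.0851] spin -0.1066
```

Emit:
step_arm --rows '[[[0, 0, -0.01, 0, 1], [0, 0, -0.03, 0, 1], [0, 0, -0.055, 0, 1], [0.003, -0.001, -0.075, 0, 1], [0.015, -0.004, -0.085, 0, 1], [0.035, -0.009, -0.085, -0.02, 1], [0.06, -0.016, -0.085, -0.04, 1], [0.088, -0.023, -0.085, -0.06, 1], [0.118, -0.031, -0.085, -0.08, 1], [0.148, -0.039, -0.085, -0.1, 1], [0.178, -0.047, -0.085, -0.107, 1], [0.208, -0.055, -0.085, -0.107, 1], [0.236, -0.063, -0.085, -0.107, 1], [0.26, -0.069, -0.085, -0.107, 1], [0.28, -0.074, -0.085, -0.107, 1], [0.292, -0.077, -0.085, -0.107, 1], [0.297, -0.0787, -0.085, -0.107, 1], [0.297, -0.0787, -0.085, -0.107, 1], [0.297, -0.0787, -0.085, -0.107, 1], [0.297, -0.0787, -0.085, -0.107, 1]]]'

```text
time_s: 19.2
position: [0.4559, 0.3992, 0.1182]
tool_rot: [-3.141, 0.001, 1.763]
contact_force: [1.2, 0.0, -1.1]
gripper_width: 0.0489
grip_force: 62.4
```

```bash
python3 - <<'E'
from h import *
go(.4565,.4004,.037,101.1)
im,d=grab('scene'); c=cv2.cvtColor(im,cv2.COLOR_RGB2BGR)[100:210,160:300]
cv2.imwrite('pics/g5.png',cv2.resize(c,(763,600),interpolation=cv2.INTER_CUBIC))
E
```

```text
shift [0.0011 0.0008 0.0812] spin -0.0012
```

View pics/g5.png

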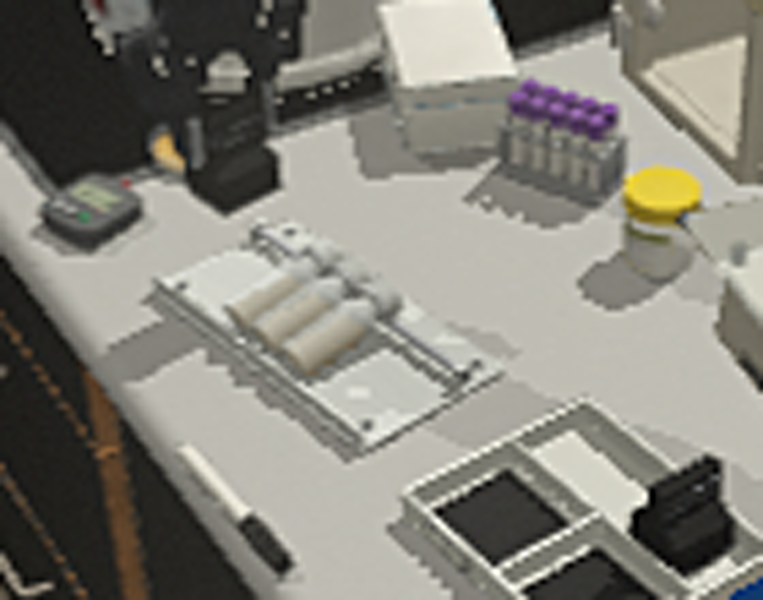

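The chock is held level above the left end, and the row is undisturbed at about (310,320). I'll lower the chock.

Emit:
step_arm --rows '[[[0.002, 0.001, 0.015, 0, 1], [0.002, 0.001, 0.035, 0, 1], [0.002, 0.001, 0.055, 0, 1], [0.002, 0.001, 0.068, 0, 1], [0.002, 0.001, 0.075, 0, 1], [0.002, 0.001, 0.078, 0, 1], [0.002, 0.001, 0.08, 0, 1], [0.002, 0.001, 0.081, 0, 1], [0.002, 0.001, 0.081, 0, 1]]]'

```text
time_s: 20.0
position: [0.4569, 0.4029, 0.0382]
tool_rot: [3.14, -0.001, 1.764]
contact_force: [-0.1, -0.1, -1.3]
gripper_width: 0.049
grip_force: 62.4
```

Emit:
step_arm --rows '[[[0, 0, 0.001, 0, 1], [0, 0, 0.002, 0, 1], [0, 0, 0.002, 0, 1]]]'

```text
time_s: 20.25
position: [0.4569, 0.4032, 0.0371]
tool_rot: [3.139, -0.001, 1.765]
contact_force: [-0.8, -1.9, 4.8]
gripper_width: 0.0489
grip_force: 63.1
```

Emit:
step_arm --rows '[[[0, 0, 0, 0, 0], [0, 0, 0, 0, 0], [0, 0, 0, 0, 0], [0, 0, 0, 0, 0], [0, 0, -0.005, 0, 0], [0, 0, -0.02, 0, 0], [0, 0, -0.05, 0, 0], [0, 0, -0.085, 0, 0], [0, 0, -0.11, 0, 0], [0, 0, -0.11, 0, 0]]]'

```text
time_s: 21.08
position: [0.4592, 0.4052, 0.1525]
tool_rot: [3.131, -0.006, 1.765]
contact_force: [1.5, 1.8, 0.2]
gripper_width: 0.0857
grip_force: 0.0
```

```bash
python3 -c "
from h import *
go(.568,.0325,.15,95.6)"
```

```text
shift [-0.3867  0.0349  0.0005] spin 0.0963
```

Emit:
step_arm --rows '[[[-0.03, 0.003, 0, 0.02, 0], [-0.065, 0.006, 0, 0.05, 0], [-0.1, 0.009, 0, 0.08, 0], [-0.135, 0.012, 0, 0.096, 0], [-0.17, 0.015, 0, 0.096, 0], [-0.205, 0.018, 0, 0.096, 0], [-0.24, 0.022, 0, 0.096, 0], [-0.275, 0.025, 0, 0.096, 0], [-0.31, 0.028, 0, 0.096, 0], [-0.345, 0.031, 0, 0.096, 0], [-0.37, 0.033, 0, 0.096, 0], [-0.385, 0.035, 0, 0.096, 0], [-0.387, 0.035, 0, 0.096, 0], [-0.387, 0.035, 0, 0.096, 0], [-0.387, 0.035, 0, 0.096, 0]]]'

```text
time_s: 22.33
position: [0.5648, 0.0301, 0.1451]
tool_rot: [-3.141, -0.001, 1.669]
contact_force: [-0.4, -0.4, 0.0]
gripper_width: 0.0855
grip_force: 0.0
```

```bash
cat >> h.py <<'E'
def row(fn=None):
    im,d=grab('top'); W=world('top',d); z=W[...,2]; t=np.radians(11.1); ex=np.array([np.cos(t),np.sin(t)]); ey=np.array([-ex[1],ex[0]])
    a=W[...,:2]@ex*1000; b=W[...,:2]@ey*1000; L=(z<.1)&(a>485)&(a<560)&(b>100)&(b<360)
    blk=im.max(-1)<90
    s=L&(z>.028)&(z<.06)&~blk&(a<540)
    h,e=np.histogram(b[s],bins=np.arange(180,290,2)); print('bot',[(int(x),int(k)) for x,k in zip(e,h)])
    for n,q in (('L',L&(b>264)),('R',L&(b<205))):
        f=q&blk&(z>.055)&(z<.07)
        if f.sum()<40: continue
        rows=[v for v in range(384) if f[v].sum()>3]; cl=np.array([[a[v][f[v]].mean(),b[v][f[v]].mean()] for v in rows]); k=np.polyfit(cl[2:-2,0],cl[2:-2,1],1)
        print(n,f.sum(),'a ext',a[f].min().round(1),a[f].max().round(1),'fin b mean',b[f].mean().round(1),'ext',np.percentile(b[f],[3,97]).round(1),'yaw rel',np.degrees(np.arctan(k[0])).round(1))
        m=q&blk&(z>.022)&(z<.045); print('   body b',np.percentile(b[m],[2,5,95,98]).round(1))
    if fn: cv2.imwrite('pics/'+fn,cv2.resize(cv2.cvtColor(im,cv2.COLOR_RGB2BGR)[140:230,90:210],None,fx=6.6,fy=6.6,interpolation=cv2.INTER_CUBIC))
E
python3 -c "
from h import *
row('r1.png'); go(.568,.0325,.032,95.6)"
```

```text
bot [(180, 0), (182, 0), (184, 0), (186, 0), (188, 5), (190, 17), (192, 21), (194, 17), (196, 22), (198, 22), (200, 15), (202, 18), (204, 19), (206, 18), (208, 14), (210, 20), (212, 12), (214, 10), (216, 1), (218, 0), (220, 10), (222, 19), (224, 21), (226, 21), (228, 21), (230, 19), (232, 20), (234, 17), (236, 19), (238, 16), (240, 17), (242, 17), (244, 12), (246, 4), (248, 1), (250, 17), (252, 18), (254, 21), (256, 23), (258, 20), (260, 24), (262, 11), (264, 24), (266, 17), (268, 17), (270, 15), (272, 13), (274, 10), (276, 3), (278, 0), (280, 0), (282, 0), (284, 0), (286, 0)]
L 141 a ext 502.5 550.7 fin b mean 303.9 ext [298.1 311.7] yaw rel 0.3
   body b [283.3 283.8 324.8 325.7]
shift [0.0015 0.0035 0.1132] spin 0.0014
```

View pics/r1.png

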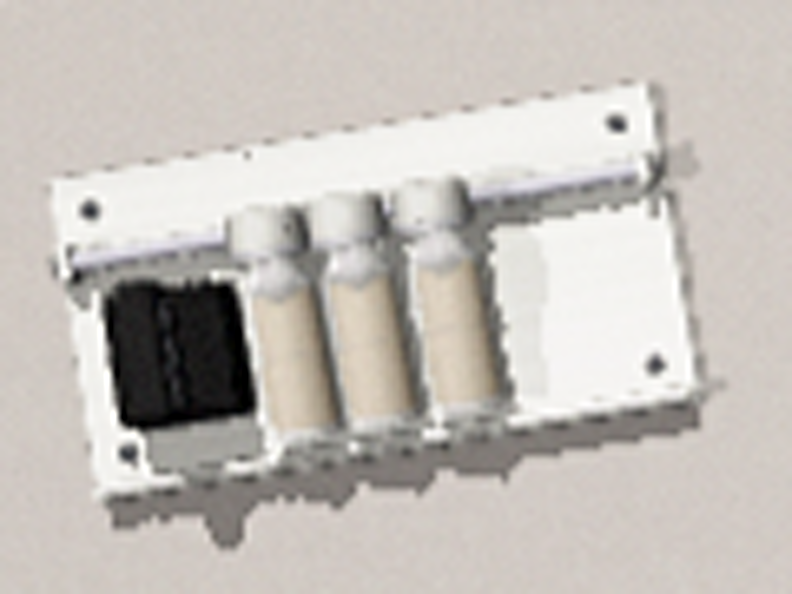

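The chock stands square and flat, with about 5 mm between it at (180,355) and the left bottle at (300,340), and the row is unmoved. I'll pick chock_b, then close that gap after measuring it more finely.

Emit:
step_arm --rows '[[[0.0015, 0.003, 0.03, 0, 0], [0.0015, 0.003, 0.06, 0, 0], [0.0015, 0.003, 0.085, 0, 0], [0.0015, 0.003, 0.102, 0, 0], [0.0015, 0.003, 0.11, 0, 0], [0.0015, 0.003, 0.113, 0, 0], [0.0015, 0.003, 0.113, 0, 0], [0.0015, 0.003, 0.113, 0, 1], [0.0015, 0.003, 0.113, 0, 1], [0.0015, 0.003, 0.113, 0, 1], [0.0015, 0.003, 0.113, 0, 1], [0.0015, 0.003, 0.113, 0, 1], [0.0015, 0.003, 0.113, 0, 1], [0.0015, 0.003, 0.113, 0, 1], [0.0015, 0.003, 0.113, 0, 1], [0.0015, 0.003, 0.113, 0, 1]]]'

```text
time_s: 23.72
position: [0.5693, 0.0314, 0.034]
tool_rot: [3.138, -0.0, 1.669]
contact_force: [-0.2, 0.2, 5.3]
gripper_width: 0.049
grip_force: 62.9
```

```bash
cat >> h.py <<'E'
def edges():
    # sub-pixel scan along rack y at fixed rack x: sample image where plane z=h projects
    im,_=grab('top'); c=optics.camera_info('top'); K=np.array([[c['fx'],0,c['cx']],[0,c['fy'],c['cy']],[0,0,1.]]); M=np.array(c['world_to_cam']); dc=np.array(c['dist_coeffs'],float)
    t=np.radians(11.1); ex=np.array([np.cos(t),np.sin(t)]); ey=np.array([-ex[1],ex[0]])
    cam=-M[:3,:3].T@M[:3,3]; cb=cam[:2]@ey*1000; h=34.; b=np.arange(120,350,.25)
    def px(a):
        P=np.c_[(a*ex[None]+b[:,None]*ey[None])/1000,np.full(len(b),h/1000)]; Q=P@M[:3,:3].T+M[:3,3]; Q=Q*[1,-1,-1]
        return cv2.projectPoints(Q,np.zeros(3),np.zeros(3),K,dc)[0].reshape(-1,2).astype(np.float32)
    g=np.zeros((len(b),3)); A=np.arange(506,530,2.)
    for a in A:
        u=px(a); g+=cv2.remap(im,u[:,0],u[:,1],cv2.INTER_LINEAR).reshape(-1,3)/len(A)
    v=g.max(1); s=g.max(1)-g.min(1)
    def cross(y,th): i=np.where((y[:-1]<th)!=(y[1:]<th))[0]; return (b[i]+.25*(th-y[i])/(y[i+1]-y[i])).round(1)
    print('cam b,z',cb.round(),cam[2].round(3),'black edges @z34',cross(v,110)); print('beige edges @z34',cross(s,25))
    return b,g
E
python3 -c "
from h import *
b,g=edges()
for i in range(480,720,6): print(b[i],g[i].round().astype(int).tolist(),end=' ')
"
```

```text
cam b,z -4.0 1.098 black edges @z34 [187.2 189.1 218.3 220.8 247.6 250.2 276.8 326.5]
beige edges @z34 [190.2 210.9 221.5 242.5 250.7 271.5]
240.0 [224, 212, 195] 241.5 [218, 206, 190] 243.0 [209, 201, 187] 244.5 [197, 194, 186] 246.0 [161, 160, 155] 247.5 [112, 111, 106] 249.0 [98, 93, 83] 250.5 [116, 106, 92] 252.0 [143, 132, 113] 253.5 [165, 152, 132] 255.0 [180, 167, 147] 256.5 [189, 177, 157] 258.0 [197, 186, 167] 259.5 [206, 195, 176] 261.0 [214, 202, 184] 262.5 [219, 208, 191] 264.0 [223, 212, 194] 265.5 [224, 214, 196] 267.0 [225, 213, 197] 268.5 [225, 212, 196] 270.0 [221, 209, 193] 271.5 [219, 209, 194] 273.0 [224, 219, 211] 274.5 [219, 218, 214] 276.0 [160, 159, 155] 277.5 [65, 65, 63] 279.0 [10, 9, 10] 280.5 [4, 3, 4] 282.0 [6, 5, 6] 283.5 [13, 12, 12] 285.0 [22, 20, 22] 286.5 [24, 24, 24] 288.0 [24, 24, 24] 289.5 [24, 23, 23] 291.0 [25, 24, 24] 292.5 [26, 26, 25] 294.0 [25, 25, 24] 295.5 [25, 24, 23] 297.0 [26, 25, 24] 298.5 [25, 24, 24]
```

```bash
python3 -c "
from h import *
go(.4835,.2628,.12,101.1)"
```

```text
shift [ 0.2387 -0.0625 -0.0862] spin -0.0959
```

Emit:
step_arm --rows '[[[0, 0, -0.01, 0, 1], [0, 0, -0.03, 0, 1], [0, 0, -0.055, 0, 1], [0.003, -0.001, -0.075, 0, 1], [0.015, -0.004, -0.086, 0, 1], [0.035, -0.009, -0.086, -0.02, 1], [0.06, -0.016, -0.086, -0.04, 1], [0.088, -0.023, -0.086, -0.06, 1], [0.116, -0.03, -0.086, -0.08, 1], [0.144, -0.038, -0.086, -0.096, 1], [0.172, -0.045, -0.086, -0.096, 1], [0.198, -0.052, -0.086, -0.096, 1], [0.218, -0.057, -0.086, -0.096, 1], [0.232, -0.061, -0.086, -0.096, 1], [0.2387, -0.0625, -0.086, -0.096, 1], [0.2387, -0.0625, -0.086, -0.096, 1], [0.2387, -0.0625, -0.086, -0.096, 1], [0.2387, -0.0625, -0.086, -0.096, 1]]]'

```text
time_s: 25.27
position: [0.4825, 0.262, 0.1182]
tool_rot: [-3.141, 0.001, 1.764]
contact_force: [-0.1, 0.9, -1.3]
gripper_width: 0.0492
grip_force: 62.3
```

```bash
python3 -c "
from h import *
go(.4835,.2628,.037,101.1)"
```

```text
shift [0.0006 0.0012 0.0812] spin -0.0006
```

Emit:
step_arm --rows '[[[-0.001, 0, 0.015, 0, 1], [-0.001, 0, 0.035, 0, 1], [-0.001, 0, 0.055, 0, 1], [-0.001, 0, 0.068, 0, 1], [-0.001, 0, 0.075, 0, 1], [-0.001, 0, 0.079, 0, 1], [-0.001, 0, 0.0815, 0, 1], [-0.001, 0, 0.083, 0, 1], [-0.001, 0, 0.083, 0, 1]]]'

```text
time_s: 26.02
position: [0.4834, 0.2619, 0.0362]
tool_rot: [3.14, -0.0, 1.764]
contact_force: [0.6, -0.3, -0.2]
gripper_width: 0.0491
grip_force: 62.3
```

Emit:
step_arm --rows '[[[0, 0, 0.001, 0, 1], [0, 0, 0.0015, 0, 1], [0, 0, 0.0015, 0, 0], [0, 0, 0.0015, 0, 0], [0, 0, 0.0015, 0, 0], [0, 0, 0.0015, 0, 0], [0, 0, -0.005, 0, 0], [0, 0, -0.02, 0, 0], [0, 0, -0.05, 0, 0], [0, 0, -0.08, 0, 0], [-0.02, 0, -0.1, 0, 0], [-0.055, 0, -0.1, 0, 0], [-0.09, 0, -0.1, 0, 0], [-0.125, 0, -0.1, 0, 0], [-0.16, 0, -0.1, 0, 0], [-0.195, 0, -0.1, 0, 0], [-0.22, 0, -0.1, 0, 0], [-0.22, 0, -0.1, 0, 0]]]'

```text
time_s: 27.52
position: [0.5259, 0.0416, 0.1358]
tool_rot: [3.141, 0.002, 1.759]
contact_force: [-0.4, -0.4, 0.6]
gripper_width: 0.0853
grip_force: 0.0
```

```bash
python3 -c "
from h import *
row('r2.png'); b,g=edges(); v=g.max(1)
print([(float(b[i]),int(v[i])) for i in range(60,440,5)])
o=get_obs(); print(o['position'],o['tool_rot'])"
```

```text
bot [(180, 0), (182, 0), (184, 0), (186, 0), (188, 7), (190, 17), (192, 18), (194, 19), (196, 21), (198, 21), (200, 16), (202, 21), (204, 17), (206, 16), (208, 15), (210, 20), (212, 13), (214, 9), (216, 2), (218, 0), (220, 7), (222, 17), (224, 18), (226, 21), (228, 21), (230, 23), (232, 19), (234, 16), (236, 18), (238, 19), (240, 13), (242, 17), (244, 14), (246, 4), (248, 0), (250, 16), (252, 20), (254, 23), (256, 20), (258, 20), (260, 22), (262, 19), (264, 15), (266, 21), (268, 13), (270, 19), (272, 14), (274, 10), (276, 1), (278, 0), (280, 0), (282, 0), (284, 0), (286, 0)]
L 141 a ext 502.1 548.9 fin b mean 303.9 ext [297.8 311.6] yaw rel -0.4
   body b [283.5 283.9 324.4 325.7]
R 135 a ext 500.9 549.2 fin b mean 163.3 ext [157.  170.7] yaw rel -0.0
   body b [142.6 142.9 184.  185.6]
cam b,z -4.0 1.098 black edges @z34 [138.6 189.1 218.  221.  247.4 250.3 276.7 326.5]
beige edges @z34 [190.2 211.  221.7 242.4 250.8 271.4]
[(135.0, 230), (136.25, 217), (137.5, 174), (138.75, 97), (140.0, 34), (141.25, 11), (142.5, 11), (143.75, 18), (145.0, 24), (146.25, 24), (147.5, 24), (148.75, 
[... 285 characters left out ...]
), (176.25, 28), (177.5, 27), (178.75, 29), (180.0, 29), (181.25, 28), (182.5, 33), (183.75, 44), (185.0, 62), (186.25, 84), (187.5, 99), (188.75, 107), (190.0, 122), (191.25, 142), (192.5, 159), (193.75, 174), (195.0, 182), (196.25, 189), (197.5, 197), (198.75, 205), (200.0, 211), (201.25, 215), (202.5, 217), (203.75, 219), (205.0, 220), (206.25, 220), (207.5, 219), (208.75, 217), (210.0, 213), (211.25, 210), (212.5, 209), (213.75, 197), (215.0, 168), (216.25, 137), (217.5, 116), (218.75, 103), (220.0, 99), (221.25, 113), (222.5, 134), (223.75, 153), (225.0, 168), (226.25, 179), (227.5, 187), (228.75, 194)]
[0.52520924 0.0451211  0.13561445] [ 3.14131365e+00 -4.90567538e-04  1.76239095e+00]
```

View pics/r2.png

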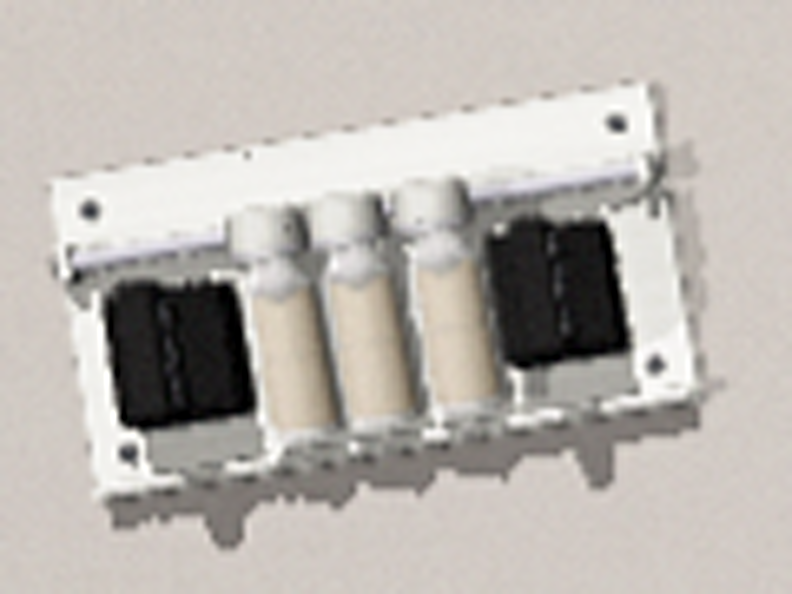

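Both chocks are square. By the image, the left gap is about 4.5 mm and the right about 3.4 mm. I'll regrasp each and bring it in, starting with the right.

```bash
python3 -c "
from h import *
go(.4834,.2619,.12,101.1)"
```

```text
shift [2.208e-01 2.000e-04 1.570e-02] spin -0.0021
```

Emit:
step_arm --rows '[[[0.02, 0, 0, -0.002, 0], [0.055, 0, 0, -0.002, 0], [0.09, 0, 0, -0.002, 0], [0.125, 0, 0, -0.002, 0], [0.16, 0, 0, -0.002, 0], [0.19, 0, 0, -0.002, 0], [0.21, 0, 0.01, -0.002, 0], [0.219, 0, 0.015, -0.002, 0], [0.221, 0, 0.015, -0.002, 0], [0.221, 0, 0.015, -0.002, 0], [0.221, 0, 0.015, -0.002, 0], [0.221, 0, 0.015, -0.002, 0]]]'

```text
time_s: 28.62
position: [0.4829, 0.2618, 0.1207]
tool_rot: [3.141, 0.0, 1.765]
contact_force: [-0.3, 0.2, -0.2]
gripper_width: 0.0853
grip_force: 0.0
```

```bash
python3 -c "
from h import *
go(.4834,.2619,.037,101.1)"
```

```text
shift [0.     0.0005 0.0837] spin 0.0007
```

Emit:
step_arm --rows '[[[0, 0.0005, 0.03, 0, 0], [0, 0.0005, 0.055, 0, 0], [0, 0.0005, 0.072, 0, 0], [0, 0.0005, 0.08, 0, 0], [0, 0.0005, 0.0825, 0, 0], [0, 0.0005, 0.0825, 0, 0], [0, 0.0005, 0.0825, 0, 1], [0, 0.0005, 0.0825, 0, 1], [0, 0.0005, 0.0825, 0, 1], [0, 0.0005, 0.0825, 0, 1], [0, 0.0005, 0.0825, 0, 1], [0, 0.0005, 0.0825, 0, 1], [0, 0.0005, 0.0825, 0, 1], [0, 0.0005, 0.0825, 0, 1]]]'

```text
time_s: 29.78
position: [0.4842, 0.2636, 0.0394]
tool_rot: [3.138, -0.001, 1.767]
contact_force: [0.3, -0.3, 6.0]
gripper_width: 0.0483
grip_force: 63.1
```

Emit:
step_arm --rows '[[[0, 0, -0.002, 0, 1], [0, 0, -0.002, 0, 1], [0, 0, -0.002, 0, 1], [0.001, 0, -0.002, 0, 1], [0.002, 0, -0.002, 0, 1], [0.003, 0, -0.002, 0, 1], [0.003, 0, -0.002, 0, 1], [0.003, 0, -0.002, 0, 1], [0.003, 0, -0.001, 0, 1], [0.003, 0, 0, 0, 1], [0.003, 0, 0.0005, 0, 1], [0.003, 0, 0.0005, 0, 1]]]'

```text
time_s: 30.78
position: [0.4822, 0.2659, 0.0394]
tool_rot: [3.141, -0.001, 1.767]
contact_force: [-4.0, -1.4, 12.9]
gripper_width: 0.0486
grip_force: 64.0
```

Emit:
step_arm --rows '[[[0.003, 0, 0, 0, 0], [0, 0, 0, 0, 0], [0, 0, 0, 0, 0], [0, 0, 0, 0, 0], [0, 0, -0.01, 0, 0], [0, 0, -0.03, 0, 0], [0, 0, -0.06, 0, 0], [0.01, 0, -0.083, 0, 0], [0.035, 0, -0.083, 0, 0], [0.065, 0, -0.083, 0, 0], [0.095, 0, -0.083, 0, 0], [0.12, 0.0016, -0.083, 0, 0], [0.135, 0.0016, -0.083, 0, 0], [0.1396, 0.0016, -0.083, 0, 0], [0.1396, 0.0016, -0.083, 0, 0], [0.1396, 0.0016, -0.083, 0, 0], [0.1396, 0.0016, -0.083, 0, 0]]]'

```text
time_s: 32.2
position: [0.457, 0.4016, 0.1202]
tool_rot: [-3.141, 0.001, 1.765]
contact_force: [0.6, 0.6, -0.6]
gripper_width: 0.0855
grip_force: 0.0
```

```bash
python3 -c "
from h import *
go(.4569,.4025,.038,101.1)"
```

```text
shift [0.001  0.0001 0.0822] spin 0.0008
```

```bash
python3 -c "
from h import *
row('r3.png'); edges()"
```

```text
bot [(180, 0), (182, 0), (184, 0), (186, 0), (188, 0), (190, 15), (192, 16), (194, 22), (196, 22), (198, 21), (200, 18), (202, 18), (204, 19), (206, 20), (208, 15), (210, 18), (212, 15), (214, 13), (216, 5), (218, 0), (220, 7), (222, 23), (224, 21), (226, 19), (228, 21), (230, 22), (232, 16), (234, 18), (236, 18), (238, 18), (240, 19), (242, 14), (244, 12), (246, 8), (248, 1), (250, 15), (252, 19), (254, 28), (256, 13), (258, 26), (260, 19), (262, 18), (264, 20), (266, 16), (268, 15), (270, 16), (272, 12), (274, 14), (276, 2), (278, 0), (280, 0), (282, 0), (284, 0), (286, 0)]
L 143 a ext 502.5 550.4 fin b mean 303.8 ext [297.8 311.7] yaw rel -0.1
   body b [283.4 283.8 324.5 325.5]
R 137 a ext 500.4 549.4 fin b mean 166.2 ext [159.8 173.6] yaw rel -0.8
   body b [145.7 146.1 188.8 190.7]
cam b,z -4.0 1.098 black edges @z34 [141.6 190.5 218.  221.1 247.4 250.4 276.7 326.5 344.4]
beige edges @z34 [190.8 211.5 221.6 242.4 250.8 271.4]
```

View pics/r3.png

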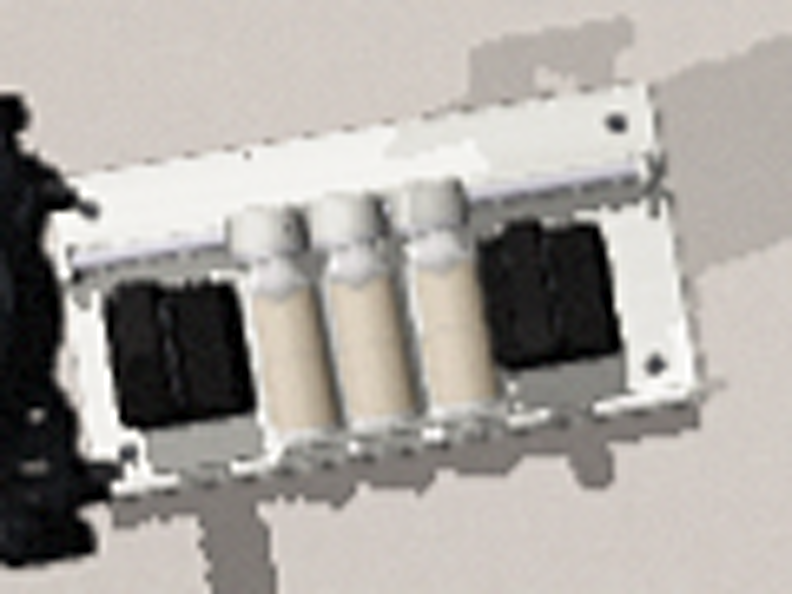

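Chock_b moved in by 2.9 mm and now just meets the right bottle, and the row is essentially unchanged. I'll bring chock_a in next.

Emit:
step_arm --rows '[[[0.0005, 0, 0.03, 0, 0], [0.0005, 0, 0.055, 0, 0], [0.0005, 0, 0.072, 0, 0], [0.0005, 0, 0.08, 0, 0], [0.0005, 0, 0.082, 0, 0], [0.0005, 0, 0.082, 0, 0], [0.0005, 0, 0.082, 0, 1], [0.0005, 0, 0.082, 0, 1], [0.0005, 0, 0.082, 0, 1], [0.0005, 0, 0.082, 0, 1], [0.0005, 0, 0.082, 0, 1], [0.0005, 0, 0.082, 0, 1], [0.0005, 0, 0.082, 0, 1], [0.0005, 0, 0.082, 0, 1]]]'

```text
time_s: 33.47
position: [0.4577, 0.4045, 0.0401]
tool_rot: [3.139, -0.002, 1.767]
contact_force: [-0.1, -0.3, 6.3]
gripper_width: 0.049
grip_force: 63.2
```

Emit:
step_arm --rows '[[[0, 0, -0.002, 0, 1], [0, 0, -0.002, 0, 1], [0, 0, -0.002, 0, 1], [-0.001, 0, -0.002, 0, 1], [-0.002, 0, -0.002, 0, 1], [-0.003, 0, -0.002, 0, 1], [-0.004, 0, -0.002, 0, 1], [-0.0043, 0, -0.002, 0, 1], [-0.0043, 0, -0.002, 0, 1], [-0.0043, 0, -0.001, 0, 1], [-0.0043, 0, 0, 0, 1], [-0.0043, 0, 0, 0, 1]]]'

```text
time_s: 34.47
position: [0.4574, 0.399, 0.0401]
tool_rot: [3.141, 0.0, 1.767]
contact_force: [-4.2, -3.3, 9.8]
gripper_width: 0.0489
grip_force: 63.7
```

Emit:
step_arm --rows '[[[0, 0, 0, 0, 0], [0, 0, 0, 0, 0], [0, 0, 0, 0, 0], [0, 0, 0, 0, 0], [0, 0, -0.01, 0, 0], [0, 0, -0.03, 0, 0], [0, 0, -0.065, 0, 0], [0, 0, -0.1, 0, 0], [0, 0, -0.14, 0, 0], [-0.02, 0, -0.16, 0, 0], [-0.055, 0, -0.16, 0, 0], [-0.09, 0, -0.16, 0, 0], [-0.125, 0, -0.16, 0, 0], [-0.16, 0, -0.16, 0, 0], [-0.2, 0, -0.16, 0, 0], [-0.24, 0, -0.16, 0, 0], [-0.28, 0, -0.16, 0, 0], [-0.32, 0, -0.16, 0, 0], [-0.35, 0, -0.16, 0, 0], [-0.35, 0, -0.16, 0, 0]]]'

```text
time_s: 36.13
position: [0.5265, 0.0508, 0.1991]
tool_rot: [3.141, 0.002, 1.76]
contact_force: [-0.3, 0.3, -0.4]
gripper_width: 0.0856
grip_force: 0.0
```

```bash
python3 -c "
from h import *
row('r4.png'); edges()"
```

```text
bot [(180, 0), (182, 0), (184, 0), (186, 0), (188, 0), (190, 12), (192, 20), (194, 19), (196, 21), (198, 18), (200, 24), (202, 16), (204, 17), (206, 20), (208, 15), (210, 17), (212, 16), (214, 8), (216, 8), (218, 1), (220, 10), (222, 13), (224, 23), (226, 23), (228, 16), (230, 22), (232, 20), (234, 19), (236, 18), (238, 18), (240, 14), (242, 17), (244, 11), (246, 4), (248, 0), (250, 16), (252, 20), (254, 25), (256, 22), (258, 21), (260, 13), (262, 22), (264, 15), (266, 21), (268, 15), (270, 15), (272, 17), (274, 6), (276, 1), (278, 0), (280, 0), (282, 0), (284, 0), (286, 0)]
L 141 a ext 501.7 550.5 fin b mean 298.7 ext [292.6 306.6] yaw rel -0.7
   body b [277.  278.9 320.2 320.7]
R 138 a ext 500.5 549.8 fin b mean 166.2 ext [160.  173.5] yaw rel -0.2
   body b [145.2 146.  189.2 190.6]
cam b,z -4.0 1.098 black edges @z34 [141.6 190.5 218.1 221.1 247.4 250.4 274.9 321.5]
beige edges @z34 [190.8 211.5 221.8 242.5 250.8 271.6]
```

View pics/r4.png

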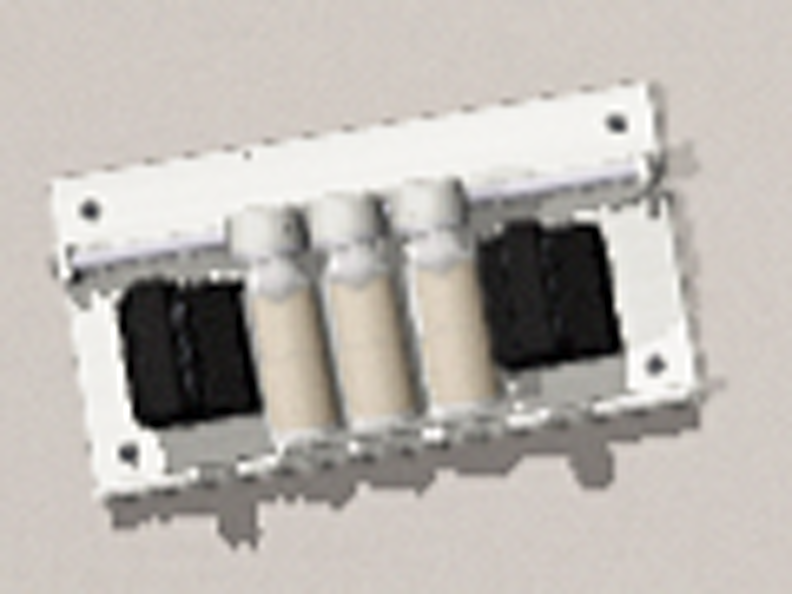

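Both chocks are close up and square, and the row is in place. Next I'll put the tall bottles back, brown first.

```bash
python3 -c "
from h import *
go(.405,-.235,.2,96.6)"
```

```text
shift [-0.2614 -0.1742 -0.0013] spin 0.0779
```

Emit:
step_arm --rows '[[[-0.025, -0.017, 0, 0.02, 0], [-0.055, -0.037, 0, 0.05, 0], [-0.085, -0.057, 0, 0.078, 0], [-0.115, -0.077, 0, 0.078, 0], [-0.145, -0.097, 0, 0.078, 0], [-0.175, -0.117, 0, 0.078, 0], [-0.205, -0.137, 0, 0.078, 0], [-0.235, -0.157, 0, 0.078, 0], [-0.255, -0.17, 0, 0.078, 0], [-0.2614, -0.174, 0, 0.078, 0], [-0.2614, -0.174, 0, 0.078, 0], [-0.2614, -0.174, 0, 0.078, 0]]]'

```text
time_s: 37.23
position: [0.4064, -0.2331, 0.1985]
tool_rot: [3.141, -0.001, 1.69]
contact_force: [0.1, -0.5, -0.7]
gripper_width: 0.0858
grip_force: 0.0
```

```bash
python3 -c "
from h import *
go(.405,-.235,.0795,96.6)"
```

```text
shift [-0.0018 -0.0017  0.119 ] spin 0.0037
```

Emit:
step_arm --rows '[[[-0.001, -0.001, 0.035, 0, 0], [-0.001, -0.001, 0.07, 0, 0], [-0.001, -0.001, 0.098, 0, 0], [-0.001, -0.001, 0.112, 0, 0], [-0.001, -0.001, 0.117, 0, 0], [-0.001, -0.001, 0.119, 0, 0], [-0.001, -0.001, 0.119, 0, 0], [-0.001, -0.001, 0.119, 0, 1], [-0.001, -0.001, 0.119, 0, 1], [-0.001, -0.001, 0.119, 0, 1], [-0.001, -0.001, 0.119, 0, 1], [-0.001, -0.001, 0.119, 0, 1], [-0.001, -0.001, 0.119, 0, 1], [-0.001, -0.001, 0.119, 0, 1], [-0.001, -0.001, 0.119, 0, 1]]]'

```text
time_s: 38.48
position: [0.406, -0.2359, 0.0809]
tool_rot: [3.139, 0.002, 1.689]
contact_force: [-1.7, 1.2, 5.4]
gripper_width: 0.0622
grip_force: 64.5
```

```bash
python3 -c "
from h import *
go(.4895,.1068,.175,96.6)"
```

```text
shift [ 0.3304  0.1234 -0.0942] spin 0.0025
```

Emit:
step_arm --rows '[[[0, 0, -0.008, 0, 1], [0, 0, -0.024, 0, 1], [0, 0, -0.048, 0, 1], [0, 0, -0.072, 0, 1], [0.006, 0.002, -0.088, 0, 1], [0.022, 0.008, -0.094, 0, 1], [0.045, 0.017, -0.094, 0, 1], [0.072, 0.027, -0.094, 0, 1], [0.1, 0.037, -0.094, 0, 1], [0.13, 0.0485, -0.094, 0, 1], [0.16, 0.06, -0.094, 0, 1], [0.19, 0.071, -0.094, 0, 1], [0.22, 0.082, -0.094, 0, 1], [0.248, 0.093, -0.094, 0, 1], [0.274, 0.102, -0.094, 0, 1], [0.296, 0.11, -0.094, 0, 1], [0.314, 0.117, -0.094, 0, 1], [0.325, 0.121, -0.094, 0, 1], [0.33, 0.123, -0.094, 0, 1], [0.33, 0.123, -0.094, 0, 1]]]'

```text
time_s: 40.15
position: [0.4883, 0.1074, 0.1733]
tool_rot: [-3.141, 0.0, 1.69]
contact_force: [0.0, -1.2, -2.4]
gripper_width: 0.0622
grip_force: 65.3
```

```bash
python3 -c "
from h import *
go(.4895,.1065,.082,96.6)"
```

```text
shift [-0.001   0.0011  0.0913] spin 0.0041
```

Emit:
step_arm --rows '[[[-0.001, 0.001, 0.012, 0, 1], [-0.001, 0.001, 0.034, 0, 1], [-0.001, 0.001, 0.055, 0, 1], [-0.001, 0.001, 0.073, 0, 1], [-0.001, 0.001, 0.084, 0, 1], [-0.001, 0.001, 0.0885, 0, 1], [-0.001, 0.001, 0.0905, 0, 1], [-0.001, 0.001, 0.0915, 0, 1], [-0.001, 0.001, 0.0915, 0, 1]]]'

```text
time_s: 40.9
position: [0.49, 0.1056, 0.0825]
tool_rot: [3.14, 0.0, 1.688]
contact_force: [-0.7, 0.5, -2.0]
gripper_width: 0.0625
grip_force: 65.3
```

Emit:
step_arm --rows '[[[0, 0, 0.001, 0, 1], [0, 0, 0.002, 0, 1], [0, 0, 0.0025, 0, 1]]]'

```text
time_s: 41.15
position: [0.4902, 0.1061, 0.0809]
tool_rot: [3.139, -0.0, 1.689]
contact_force: [-3.7, -0.8, 9.8]
gripper_width: 0.0623
grip_force: 66.3
```

Seated. I'll release, rise and go for the wash bottle.

Emit:
step_arm --rows '[[[0, 0, 0.002, 0, 0], [0, 0, 0.002, 0, 0], [0, 0, 0.002, 0, 0], [0, 0, 0.002, 0, 0], [0, 0, 0.002, 0, 0], [0, 0, -0.01, 0, 0], [0, 0, -0.03, 0, 0], [0, 0, -0.065, 0, 0], [0, 0, -0.1, 0, 0], [0, 0, -0.14, 0, 0], [0, 0, -0.16, 0, 0], [0, 0, -0.16, 0, 0]]]'

```text
time_s: 42.15
position: [0.4925, 0.1067, 0.2452]
tool_rot: [3.131, -0.001, 1.689]
contact_force: [0.1, 0.5, 0.2]
gripper_width: 0.0853
grip_force: 0.0
```

```bash
python3 -c "
from h import *
go(.406,-.335,.24,96.6)"
```

```text
shift [-0.4284 -0.138   0.0032] spin 0.0028
```

Emit:
step_arm --rows '[[[-0.025, -0.008, 0, 0, 0], [-0.06, -0.019, 0, 0, 0], [-0.095, -0.031, 0, 0, 0], [-0.13, -0.042, 0, 0, 0], [-0.165, -0.053, 0, 0, 0], [-0.2, -0.064, 0, 0, 0], [-0.235, -0.076, 0, 0, 0], [-0.27, -0.087, 0, 0, 0], [-0.305, -0.098, 0, 0, 0], [-0.34, -0.11, 0, 0, 0], [-0.375, -0.121, 0, 0, 0], [-0.405, -0.13, 0, 0, 0], [-0.422, -0.136, 0, 0, 0], [-0.4284, -0.138, 0, 0, 0], [-0.4284, -0.138, 0, 0, 0], [-0.4284, -0.138, 0, 0, 0], [-0.4284, -0.138, 0, 0, 0]]]'

```text
time_s: 43.57
position: [0.403, -0.3343, 0.239]
tool_rot: [-3.141, -0.001, 1.69]
contact_force: [-1.0, 1.4, -0.3]
gripper_width: 0.0853
grip_force: 0.0
```

```bash
python3 -c "
from h import *
go(.406,-.335,.117,96.6)"
```

```text
shift [-0.0012  0.0029  0.122 ] spin 0.0043
```

Emit:
step_arm --rows '[[[-0.001, 0.002, 0.035, 0, 0], [-0.001, 0.002, 0.07, 0, 0], [-0.001, 0.002, 0.098, 0, 0], [-0.001, 0.002, 0.113, 0, 0], [-0.001, 0.002, 0.119, 0, 0], [-0.001, 0.002, 0.121, 0, 0], [-0.001, 0.002, 0.122, 0, 0], [-0.001, 0.002, 0.122, 0, 0], [-0.001, 0.002, 0.122, 0, 1], [-0.001, 0.002, 0.122, 0, 1], [-0.001, 0.002, 0.122, 0, 1], [-0.001, 0.002, 0.122, 0, 1], [-0.001, 0.002, 0.122, 0, 1], [-0.001, 0.002, 0.122, 0, 1], [-0.001, 0.002, 0.122, 0, 1], [-0.001, 0.002, 0.122, 0, 1]]]'

```text
time_s: 44.9
position: [0.406, -0.3373, 0.1193]
tool_rot: [3.139, 0.003, 1.689]
contact_force: [-0.1, 0.7, 5.5]
gripper_width: 0.0586
grip_force: 63.2
```

```bash
python3 -c "
from h import *
go(.499,.0212,.21,96.6)"
```

```text
shift [ 0.3448  0.1348 -0.0912] spin 0.0026
```

Emit:
step_arm --rows '[[[0, 0, -0.008, 0, 1], [0, 0, -0.024, 0, 1], [0, 0, -0.048, 0, 1], [0, 0, -0.07, 0, 1], [0.006, 0.002, -0.085, 0, 1], [0.022, 0.009, -0.091, 0, 1], [0.045, 0.018, -0.091, 0, 1], [0.072, 0.028, -0.091, 0, 1], [0.1, 0.039, -0.091, 0, 1], [0.13, 0.051, -0.091, 0, 1], [0.16, 0.0625, -0.091, 0, 1], [0.19, 0.074, -0.091, 0, 1], [0.22, 0.086, -0.091, 0, 1], [0.25, 0.098, -0.091, 0, 1], [0.278, 0.109, -0.091, 0, 1], [0.303, 0.118, -0.091, 0, 1], [0.324, 0.127, -0.091, 0, 1], [0.338, 0.132, -0.091, 0, 1], [0.3448, 0.135, -0.091, 0, 1], [0.3448, 0.135, -0.091, 0, 1]]]'

```text
time_s: 46.57
position: [0.4984, 0.023, 0.2082]
tool_rot: [-3.141, -0.0, 1.691]
contact_force: [-0.5, -0.1, -3.4]
gripper_width: 0.0584
grip_force: 65.5
```

```bash
python3 - <<'E'
from h import *
go(.499,.0212,.12,96.6)
im,d=grab('scene'); c=cv2.cvtColor(im,cv2.COLOR_RGB2BGR)[110:230,200:330]
cv2.imwrite('pics/g6.png',cv2.resize(c,(650,600),interpolation=cv2.INTER_CUBIC))
E
```

```text
shift [-0.0019  0.0004  0.0882] spin 0.0051
```

View pics/g6.png

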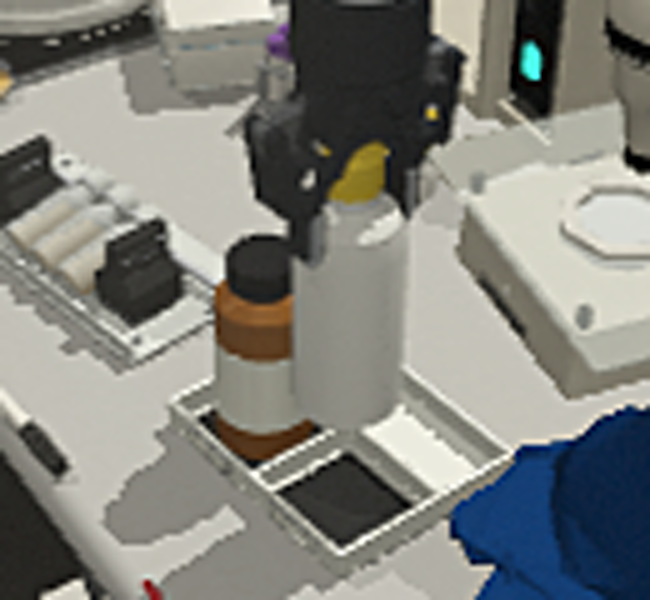

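The brown bottle stands back in its pocket, and the wash bottle hangs upright over the right one. I'll lower it.

Emit:
step_arm --rows '[[[-0.001, 0, 0.012, 0, 1], [-0.001, 0, 0.034, 0, 1], [-0.001, 0, 0.055, 0, 1], [-0.001, 0, 0.072, 0, 1], [-0.001, 0, 0.081, 0, 1], [-0.001, 0, 0.085, 0, 1], [-0.001, 0, 0.087, 0, 1], [-0.001, 0, 0.088, 0, 1], [-0.001, 0, 0.0885, 0, 1], [-0.001, 0, 0.0885, 0, 1]]]'

```text
time_s: 47.45
position: [0.4993, 0.0208, 0.1207]
tool_rot: [3.14, 0.0, 1.689]
contact_force: [-0.1, -0.0, -3.4]
gripper_width: 0.0586
grip_force: 65.5
```

Emit:
step_arm --rows '[[[0, 0, 0.001, 0, 1], [0, 0, 0.002, 0, 1], [0, 0, 0.0025, 0, 1], [0, 0, 0.003, 0, 1]]]'

```text
time_s: 47.78
position: [0.4995, 0.0208, 0.1192]
tool_rot: [3.138, 0.001, 1.689]
contact_force: [-2.9, -1.5, 13.4]
gripper_width: 0.0584
grip_force: 66.8
```

Emit:
step_arm --rows '[[[0, 0, 0.001, 0, 0], [0, 0, 0.001, 0, 0], [0, 0, 0.001, 0, 0], [0, 0, 0.001, 0, 0], [0, 0, 0.001, 0, 0], [0, 0, 0.001, 0, 0], [0, 0, -0.01, 0, 0], [0, 0, -0.03, 0, 0], [0, 0, -0.065, 0, 0], [0, 0, -0.1, 0, 0], [0, 0, -0.14, 0, 0], [-0.03, 0, -0.15, 0, 0], [-0.07, 0, -0.15, 0, 0], [-0.11, 0, -0.15, 0, 0], [-0.15, 0, -0.15, 0, 0], [-0.19, 0, -0.15, 0, 0], [-0.22, 0, -0.15, 0, 0], [-0.22, 0, -0.15, 0, 0], [-0.22, 0, -0.15, 0, 0]]]'

```text
time_s: 49.37
position: [0.5241, -0.1992, 0.266]
tool_rot: [-3.141, -0.001, 1.685]
contact_force: [0.5, 0.2, -1.0]
gripper_width: 0.0856
grip_force: 0.0
```

```bash
python3 - <<'E'
from h import *
row(); edges()
im,d=grab('top'); W=world('top',d); z=W[...,2]; hsv=cv2.cvtColor(im,cv2.COLOR_RGB2HSV)
rect(W,reg(205,300,130,210)&(hsv[...,0]>18)&(hsv[...,0]<35)&(hsv[...,1]>150)&(z>.15),'yellow')
m=reg(222,256,160,200)&(z>.138)&(z<.16);p=W[m]; m[m]=np.hypot(*(p[:,:2]-np.median(p[:,:2],0)).T)<.03; rect(W,m,'brown')
print(get_obs()['position'],get_obs()['contact_force'])
E
```

```text
bot [(180, 0), (182, 0), (184, 0), (186, 0), (188, 0), (190, 11), (192, 16), (194, 25), (196, 16), (198, 23), (200, 17), (202, 18), (204, 19), (206, 18), (208, 17), (210, 16), (212, 15), (214, 12), (216, 2), (218, 0), (220, 9), (222, 16), (224, 23), (226, 21), (228, 19), (230, 23), (232, 18), (234, 19), (236, 17), (238, 17), (240, 19), (242, 14), (244, 13), (246, 6), (248, 0), (250, 17), (252, 22), (254, 19), (256, 22), (258, 23), (260, 16), (262, 20), (264, 20), (266, 14), (268, 21), (270, 11), (272, 15), (274, 9), (276, 0), (278, 0), (280, 0), (282, 0), (284, 0), (286, 0)]
L 146 a ext 501.7 550.4 fin b mean 298.6 ext [292.8 306.2] yaw rel 0.2
   body b [277.1 278.8 319.7 320.4]
R 137 a ext 500.7 549.7 fin b mean 166.3 ext [159.8 173.9] yaw rel -0.3
   body b [145.3 145.6 188.6 190.4]
cam b,z -4.0 1.098 black edges @z34 [141.6 190.4 218.2 221.  247.5 250.3 274.9 321.5]
beige edges @z34 [190.7 211.8 221.7 242.4 250.9 271.5]
yellow 190 c [466.8  49.3] s [ 30.1 117.3] a 48.65 z [182.8 187.6 191.1]
brown 354 c [490.1 106.1] s [46.4 44.6] a 32.48 z [146.4 149.8 152.8]
[ 0.52425209 -0.19656793  0.26667436] [0.13428105 0.29916823 0.2929085 ]
```

```bash
python3 - <<'E'
from h import *
im,d=grab('top'); W=world('top',d); z=W[...,2]; hsv=cv2.cvtColor(im,cv2.COLOR_RGB2HSV)
m=reg(255,295,160,200)&(hsv[...,1]>150)&(hsv[...,0]>18)&(hsv[...,0]<35)&(z>.175)&(z<.2); c=np.median(W[m],0); print(m.sum(),c)
if m.sum()>150 and abs(c[0]-.499)<.012 and abs(c[1]-.021)<.012 and abs(c[2]-.188)<.005: print(r.hand_in())
E
```

```text
184 [0.49893785 0.02097737 0.18751892]
the job is handed in; nothing more can be done
None
```

I handed the job in at about 50 s: by my last camera measurements, both chocks stand flat and square, touching or within about 1 mm of each end of the row. The right-hand bottle may have rolled about 0.5 mm, and both tall bottles are upright in their own pockets.

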